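# Cooler on, put away a specimen batch, start the timer

## Robot

A 6-joint arm with a two-finger parallel gripper is mounted at the origin on the work surface. World frame = base frame: x ahead of the robot, y to its left, z up, the work surface at z = 0. Lengths are in m, angles in rad, forces in N, time in s.
With the tool pointing down it reaches from about 0.35 to 0.975 m from the base axis. Payload 4.9 kg.
Tool frame: the origin (TCP) lies on the centre line of the jaws, within the pads' length; the fingertips stand 22 mm ahead of it and the grasp point (between the pads) lies 3 mm ahead of it (manip.tcp_to_tips is the distance from the TCP to the fingertips, in m); z points along the fingers, x is the direction in which the jaws open and shut, and the axes are right-handed (so a half turn about z gives the same grasp; the last joint's range is limited). The gripper opens to 85 mm and grips with 20 to 120 N. Pads are 22 mm wide; open, the fingers measure 114 mm over their backs; the gripper's body (76 mm by 85 mm) begins 54 mm behind the grasp point. The pads swing forward as they close: fully open they stand 13 mm farther back than shut.
Start: joints at [1.011, 0.053, 1.613, -0, 1.476, -0.119], TCP at [0.267, 0.565, 0.253] pointing down, gripper open.
Joint ranges: [-3.01, 3.01], [-1.01, 2.22], [0.06, 2.58], [-1.02, 4.17], [0.09, 2.62], [-3.14, 3.14]. Speed limits (rad/s): [2.57, 2.57, 3.14, 3.14, 3.14, 3.14].

## Interface

Orientations are given as a unit quaternion [w, x, y, z].
In Python, from plant import manip gives the robot as it stands.
- The arm moves only by the shell command python3 -m pendant 'ROWS'. ROWS is a JSON object of lists of equal length, an entry for each row: "linear": the shift along the tool's x, y, z in cm, a list of three; "rotation": the turn, a rotation vector about the tool's x, y, z in degrees, a list of three; "grip": the closure, from 0 (fully open) to 1 (shut). A call has exactly 10 rows; each row is the pose to reach, as a shift and turn from the pose commanded when the call began, along the tool's axes at that moment; what a row does not reach only later rows make up. A row lasts 1/12 s, in which the tool goes at most 41.7 mm and 7.16 degrees, less where a joint would pass 70% of its speed; a pose out of reach is approached as far as the arm can. A call with a gripper value outside its range is refused whole. The fingers move at their own pace and stop on an object; the grip force is fixed at half the most. Time passes only in rows, so rows that repeat a pose let the fingers close, or fill a call up. It gives the time, the measured TCP pose, the force and the opening at its end, in the units of the state.
- manip.state(): the state, without advancing time (a new reading comes with each control period).
- manip.grab_frame(name): name is "side" or "top"; returns the picture (480x640x3 uint8, red, green, blue); there is no depth.
- manip.calibration(name): a dict with "fx", "fy", "cx", "cy" (pixels), "cam_to_world" (4x4, takes a point from camera to world coordinates). Camera axes: x right, y up, looking along -z (the intrinsics and any distortion apply to the point x, -y, -z); pixel columns grow to the right and rows downward; lengths in m; the calibration is good to about 2 mm. A picture is of the moment at which its call begins. calibration takes no time and is no camera call.
- manip.job_done(): hands the job in, once; it reports no verdict.
The state is a dict: "time": time; "joint_pos": joint angles; "joint_vel": joint speeds; "joint_efforts": joint torques, N m; "tool_pos": TCP position; "tool_rot": TCP orientation; "contact_force": force on the tool from outside, world axes, zero at the start; "ft_torque": the same for the moment, N m; "gripper_width": opening from 0.0 (shut) to 1.0 (fully open).
Only numpy, scipy, OpenCV 4.12 (cv2) and the standard library are available. Lean on these libraries where they do the work, as an engineer would, in place of code of your own. Each camera call takes 0.05 s, during which the arm holds its last target. There are 200 camera calls.

## Task

First switch the cooler on by pushing its toggle lever fully over, away from the robot. Then put this batch away: lay every long capped tube in a lane of its own on the sloped rest, cap end up the slope, with its foot home against the stop, and set every round jar upright on the floor of a pocket of its own in the metal cooling block. Once everything is in its place, start the timer by pressing its button fully down and letting go; leave all other things on the bench where they are.

Things in the scene. Friction and masses are not known exactly. Their poses are not given: they have to be found in the camera images.
- tube0: long capped specimen tube, 140 mm long: white round body of 34 mm diameter, a 36 x 36 mm square foot (16 mm long) at one end and a 36 x 36 mm square orange cap (28 mm long) at the other, so that it lies flat and does not roll; about 120 g. Origin on its axis halfway along its length (18 mm above the bench when lying); x points along the axis to the cap end. May be absent
- tube1: long capped specimen tube, 140 mm long: white round body of 34 mm diameter, a 36 x 36 mm square foot (16 mm long) at one end and a 36 x 36 mm square orange cap (28 mm long) at the other, so that it lies flat and does not roll; about 120 g. Origin on its axis halfway along its length (18 mm above the bench when lying); x points along the axis to the cap end. May be absent
- tube2: long capped specimen tube, 140 mm long: white round body of 34 mm diameter, a 36 x 36 mm square foot (16 mm long) at one end and a 36 x 36 mm square orange cap (28 mm long) at the other, so that it lies flat and does not roll; about 120 g. Origin on its axis halfway along its length (18 mm above the bench when lying); x points along the axis to the cap end. May be absent
- tube3: long capped specimen tube, 140 mm long: white round body of 34 mm diameter, a 36 x 36 mm square foot (16 mm long) at one end and a 36 x 36 mm square orange cap (28 mm long) at the other, so that it lies flat and does not roll; about 120 g. Origin on its axis halfway along its length (18 mm above the bench when lying); x points along the axis to the cap end. May be absent
- jar0: squat round jar, 52 mm diameter, 70 mm high, white with an orange lid of the same diameter, stands upright; about 160 g. Origin at the centre of its underside, z up. May be absent
- jar1: squat round jar, 52 mm diameter, 70 mm high, white with an orange lid of the same diameter, stands upright; about 160 g. Origin at the centre of its underside, z up. May be absent
- jar2: squat round jar, 52 mm diameter, 70 mm high, white with an orange lid of the same diameter, stands upright; about 160 g. Origin at the centre of its underside, z up. May be absent
- jar3: squat round jar, 52 mm diameter, 70 mm high, white with an orange lid of the same diameter, stands upright; about 160 g. Origin at the centre of its underside, z up. May be absent
- rest: fixed sloped tube rest, 316 mm wide (y), 165 mm deep: two narrow grey rails across an aluminium base. Origin at the centre of its underside; z up; x horizontal from the low side (nearer the robot) to the high side. Tubes lie along x in four lanes 72 mm apart (y -108, -36, 36, 108 mm), on a slope line that starts at the foot stop at x -65, z 50 mm and rises 20 degrees towards +x
- lane0 (a point): low end of lane 0 of the tube rest: the start of the slope line, at the foot stop, in the middle of the lane. Along the line, the low rail spans 2 to 14 mm and the high rail 92 to 104 mm from the stop; the gap between is open below for fingers
- lane1 (a point): low end of lane 1 of the tube rest: the start of the slope line, at the foot stop, in the middle of the lane. The stop is a ledge 14 mm high, square to the slope
- lane2 (a point): low end of lane 2 of the tube rest: the start of the slope line, at the foot stop, in the middle of the lane. Teeth 14 mm high, 28 mm wide on both rails part the lanes (44 mm clear)
- lane3 (a point): low end of lane 3 of the tube rest: the start of the slope line, at the foot stop, in the middle of the lane. A tube lying home has its foot on the low rail against the stop, its body on the high rail, its origin 70 mm up the line and 18 mm off it, square to the slope
- block: fixed aluminium cooling block, 176 x 176 mm, 40 mm high, with four square pockets of 61 mm in a 2 x 2 pattern, 86 mm apart, 30 mm deep (floor 10 mm above the bench). Origin at the centre of its underside; x and y along its sides
- block_hole0 (a point): centre of the mouth of pocket 0 of the cooling block, 40 mm above the bench
- block_hole1 (a point): centre of the mouth of pocket 1 of the cooling block, 40 mm above the bench
- block_hole2 (a point): centre of the mouth of pocket 2 of the cooling block, 40 mm above the bench
- block_hole3 (a point): centre of the mouth of pocket 3 of the cooling block, 40 mm above the bench
- timer_top (a point): top centre of the timer's push button: a black round button of 30 mm diameter on a small white console with a display, fixed on the bench; it is pressed straight down
- timer (a joint): how far the timer's button is pressed (m): 0 released, about 0.006 fully down (about 5 N); springs back; anything above 0.004 starts the timer
- switch_tip (a point): centre of the black ball (26 mm) at the end of the cooler's toggle lever, on a white box beside the work; the lever is 60 mm long to the ball centre and its pivot lies 52 mm above the bench. The point's y axis lies along the hinge; pushing the ball away from the robot (along y cross up, horizontally) switches on
- switch (a joint): angle of that lever (rad): 0 leans 0.5 rad from upright towards the robot (off), 0.5 upright, 1.0 leans 0.5 rad away from the robot (end stop, fully on); stays where it is left; light, about 1 N at the ball
- dropper: bystander: small amber bottle, 36 mm diameter, 85 mm high; origin at its underside
- marker: bystander: black pen lying on the bench, 120 mm long, 16 mm diameter; origin at its underside
Things that resemble listed ones, but are neither listed nor needed, are in the scene too. Leave any turquoise look-alike of the jar3 alone. What is shaped like the tube0 but turquoise is not meant.

How it is judged:
By the outcome, as a careful person would: the job done as asked, in the order asked, and still so for the second after the job is handed in, with the robot touching nothing.
Of tube0, tube1, tube2, tube3 only 3 to 4 are there at a start; the rules pass over those that are not, and their reading is None.
Of jar0, jar1, jar2, jar3 only 3 to 4 are there at a start; the rules pass over those that are not, and their reading is None.
At some moment in a run one of tube0, tube1, tube2, tube3, jar0, jar1, jar2, jar3 may be knocked a few centimetres aside while the robot is not near it.
It also fails if it takes over 210 s, if anything falls off the work surface, if the arm or the gripper's body presses on something with over 40 N, if the wrist force passes 120 N, or if a joint passes its speed limit or range.

## Working session

There is one attempt and no reset: what is moved stays moved. The work goes in short steps, Python scripts to look and compute and a shell command to move; the robot and the scene stay as the last step left them, time stands still between calls to the robot, and variables do not carry over. Pictures are saved under pics/ and viewed, about 12 in all and at most 16, crops included, and the job is handed in when it is done.

```bash
ls; mkdir -p pics
cat > h.py <<'E'
import numpy as np, cv2
from plant import manip
from scipy.spatial.transform import Rotation as R
def cal(n):
    c=manip.calibration(n); return c,np.array(c['cam_to_world'])
def px2w(n,u,v,z):
    c,T=cal(n); d=np.array([(u-c['cx'])/c['fx'],-(v-c['cy'])/c['fy'],-1.]); d=T[:3,:3]@d; o=T[:3,3]
    return o+d*(z-o[2])/d[2]
def w2px(n,p):
    c,T=cal(n); q=T[:3,:3].T@(np.array(p)-T[:3,3]); return c['cx']+c['fx']*q[0]/-q[2], c['cy']-c['fy']*q[1]/-q[2]
def tool():
    s=manip.state(); w,x,y,z=s['tool_rot']; return np.array(s['tool_pos']),R.from_quat([x,y,z,w])
def snap(n,f,crop=None,s=1):
    im=manip.grab_frame(n)[:,:,::-1]
    cv2.imwrite('pics/raw_'+f,im)
    if crop: a,b,c,d=crop; im=im[b:d,a:c]
    cv2.imwrite('pics/'+f,cv2.resize(im,None,fx=s,fy=s,interpolation=cv2.INTER_CUBIC))
E
python3 - <<'E'
from h import *
for n in('top','side'):
    c=manip.calibration(n);print({k:np.round(v,3) if k!='x' else v for k,v in c.items()}); snap(n,n+'0.png',None,1.25)
print(manip.state())
p,r=tool();print(r.as_matrix().round(3))
E
```

```text
pics
{'fx': np.float64(521.571), 'fy': np.float64(521.571), 'cx': np.float64(320.573), 'cy': np.float64(245.082), 'cam_to_world': array([[ 0.013,  0.986, -0.167,  0.28 ],
       [-1.   ,  0.014,  0.002,  0.019],
       [ 0.004,  0.167,  0.986,  1.416],
       [ 0.   ,  0.   ,  0.   ,  1.   ]])}
{'fx': np.float64(515.122), 'fy': np.float64(515.122), 'cx': np.float64(329.398), 'cy': np.float64(239.389), 'cam_to_world': array([[ 0.968,  0.154, -0.2  ,  0.294],
       [-0.252,  0.535, -0.807, -0.924],
       [-0.017,  0.831,  0.557,  0.712],
       [ 0.   ,  0.   ,  0.   ,  1.   ]])}
{'time': 0.1, 'joint_pos': array([ 1.01098696e+00,  5.32969372e-02,  1.61419004e+00,  5.70430947e-06,
        1.47599375e+00, -1.18998923e-01]), 'joint_vel': array([-0.00018368, -0.00301184, -0.00380148, -0.00035445,  0.00300569,
        0.0008312 ]), 'joint_efforts': array([ 6.99468783e-04, -3.94899344e+01, -3.71364391e+01, -1.24597223e-04,
        3.83102524e-03,  4.79569860e-05]), 'tool_pos': array([0.2663821 , 0.56479867, 0.25216222]), 'tool_rot': array([ 4.04652772e-04,  8.44592149e-01,  5.35409386e-01, -8.52916457e-04]), 'contact_force': array([ 0.68451002, -0.48706665, -0.59304314]), 'ft_torque': array([ 0.00368573,  0.03346563, -0.03657103]), 'gripper_width': 1.0029126456341326}
[[ 0.427  0.904 -0.001]
 [ 0.904 -0.427 -0.002]
 [-0.002 -0.    -1.   ]]
```

View pics/top0.png

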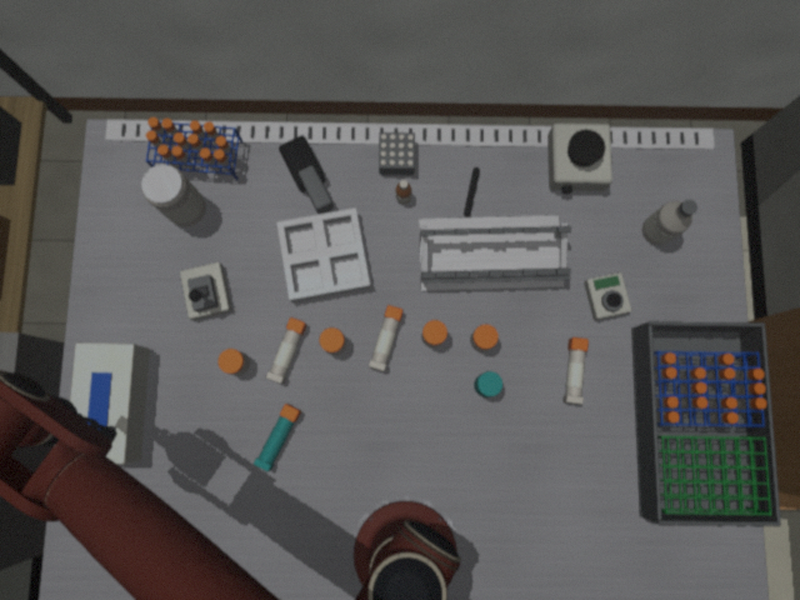

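View pics/side0.png

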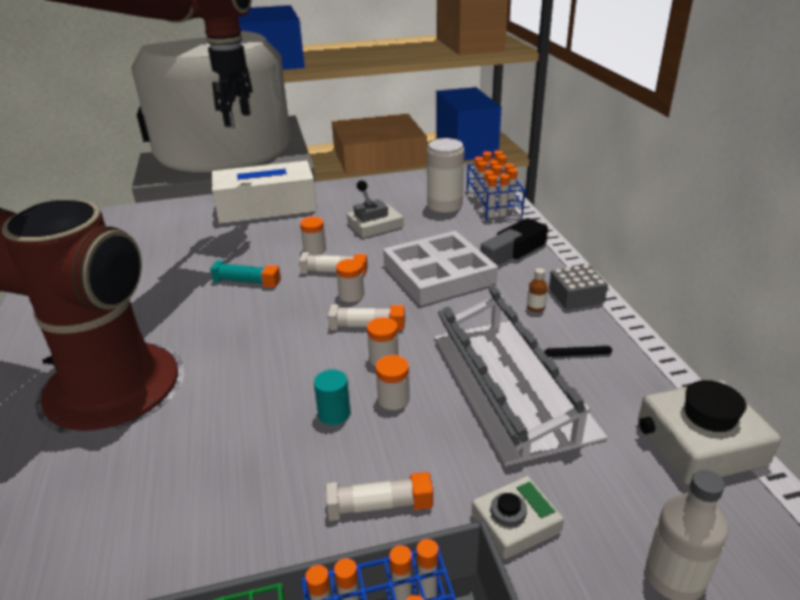

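Top view: tubes at about (286,350), (386,338) and (577,371); jars at (232,361), (332,341), (435,333) and (486,336). These are view pixels, raw is ÷1.25. Possible confusions: turquoise tube (278,437), turquoise jar (489,384), and the orange-capped vials in the racks (190,140) and (710,390). Switch at (200,292), timer at (612,299), block at (323,254), rest at (495,253). Next I'll take close crops and colour centroids.

```bash
cat > seg.py <<'E'
from h import *
def find(im):
    # returns jars [(x,y)], tubes [(x,y,yaw)]
    hsv=cv2.cvtColor(im,cv2.COLOR_BGR2HSV)
    m=cv2.inRange(hsv,(4,150,90),(18,255,255))
    n,l,st,ce=cv2.connectedComponentsWithStats(m)
    out=[]
    for i in range(1,n):
        if st[i,4]<60: continue
        out.append((st[i],ce[i],cv2.minAreaRect(np.argwhere(l==i)[:,::-1].astype(np.float32))))
    return out
E
python3 - <<'E'
from seg import *
im=cv2.imread('pics/raw_top0.png')
for st,c,r in find(im): print(st,c.round(1),np.round(r[1],1),round(r[2]),'z.07',px2w('top',*c,.07).round(3),'z.036',px2w('top',*c,.036).round(3))
cv2.imwrite('pics/c1.png',cv2.resize(im[155:310,140:300],None,fx=5,fy=3.85*1.0 and 5)[:600] if 0 else cv2.resize(im[160:280,140:300],None,fx=5,fy=5))
cv2.imwrite('pics/c2.png',cv2.resize(im[160:280,330:510],None,fx=4.44,fy=4.44))
E
```

```text
[309 245  13  11  94] [314.9 249.7] [12.   7.9] 18 z.07 [0.496 0.031 0.07 ] z.036 [0.501 0.031 0.036]
[230 255  13  12  97] [236.5 260.2] [12.3  8.4] 22 z.07 [0.465 0.235 0.07 ] z.036 [0.47  0.24  0.036]
[339 257  18  19 266] [347.5 265.8] [18. 17.] 90 z.07 [ 0.455 -0.054  0.07 ] z.036 [ 0.459 -0.056  0.036]
[379 260  19  19 274] [388.1 269.2] [17.9 17.9] 63 z.07 [ 0.447 -0.16   0.07 ] z.036 [ 0.451 -0.165  0.036]
[256 263  19  19 261] [265.3 271.8] [17.  17.7] 45 z.07 [0.436 0.159 0.07 ] z.036 [0.44  0.162 0.036]
[456 271  14  10 107] [463.  274.9] [13.3  8.5] 10 z.07 [ 0.435 -0.354  0.07 ] z.036 [ 0.439 -0.364  0.036]
[175 280  19  18 272] [184.5 288.6] [17. 18.] 90 z.07 [0.389 0.366 0.07 ] z.036 [0.392 0.374 0.036]
[602 295  10   8  61] [606.5 298.9] [7. 9.] 90 z.07 [ 0.378 -0.723  0.07 ] z.036 [ 0.381 -0.742  0.036]
[603 307  10   8  66] [607.2 310.4] [9. 7.] 0 z.07 [ 0.348 -0.722  0.07 ] z.036 [ 0.35  -0.741  0.036]
[557 318   9   8  60] [560.8 321.6] [7. 8.] 90 z.07 [ 0.318 -0.601  0.07 ] z.036 [ 0.319 -0.617  0.036]
[580 319  10   8  60] [584.5 322.1] [7. 9.] 90 z.07 [ 0.318 -0.662  0.07 ] z.036 [ 0.319 -0.679  0.036]
[604 319   9   8  65] [608.2 322.4] [7. 8.] 90 z.07 [ 0.318 -0.722  0.07 ] z.036 [ 0.319 -0.741  0.036]
[225 324  14  13 116] [231.8 329.9] [12.5  9.4] 27 z.07 [0.286 0.239 0.07 ] z.036 [0.286 0.245 0.036]
[534 330   9   8  60] [538.  333.2] [7. 8.] 90 z.07 [ 0.288 -0.541  0.07 ] z.036 [ 0.288 -0.555  0.036]
```

View pics/c1.png

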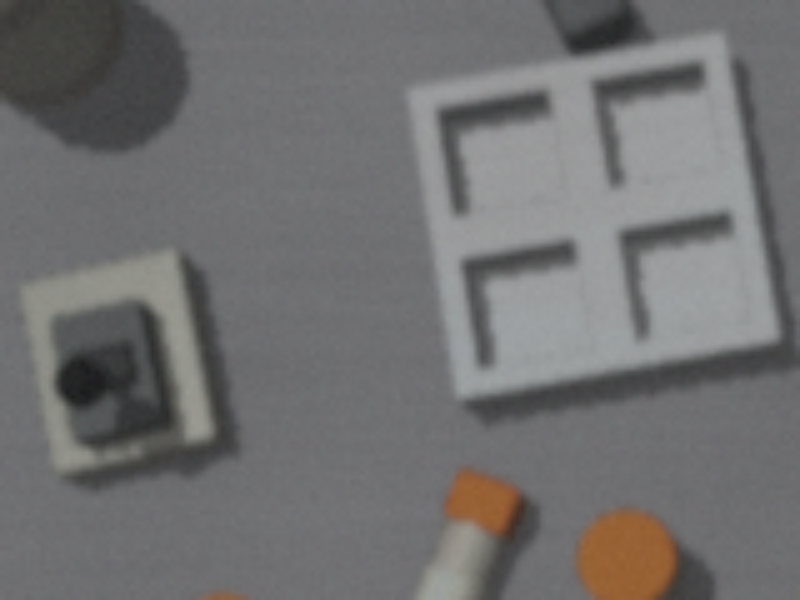

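View pics/c2.png

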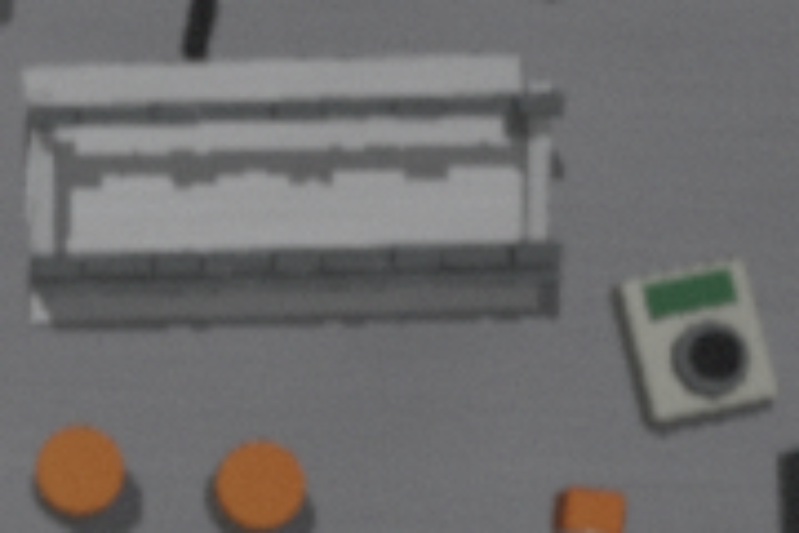

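```bash
cat > fit.py <<'E'
from h import *
from scipy.optimize import least_squares
A=lambda s:lambda u,v,o:((u+.5)/s-.5+o[0],(v+.5)/s-.5+o[1])
c1=lambda u,v:A(5)(u,v,(140,160)); c2=lambda u,v:A(4.44)(u,v,(330,160))
def fit(P,uv,x0):
    def f(q):
        c,s=np.cos(q[2]),np.sin(q[2])
        return np.ravel([np.subtract(w2px('top',(q[0]+c*x-s*y,q[1]+s*x+c*y,z)),p) for (x,y,z),p in zip(P,uv)])
    r=least_squares(f,x0); return r.x,r.fun.reshape(-1,2)
h=.088
b,e=fit([(h,h,.04),(h,-h,.04),(-h,-h,.04),(-h,h,.04)],[c1(408,92),c1(725,33),c1(782,342),c1(460,400)],[.6,.18,.1])
print('block',b.round(4),e.round(1).tolist())
c,s=np.cos(b[2]),np.sin(b[2])
for i in(1,-1):
    for j in(1,-1): print('pocket',i,j,(b[0]+.043*(c*i-s*j)).round(4),(b[1]+.043*(s*i+c*j)).round(4))
# rest: base far corners (z~.006) + tooth edges (mid top of low rail teeth)
s20,c20=np.sin(np.radians(20)),np.cos(np.radians(20))
def S(s,y,n): return (-.065+s*c20-n*s20,y,.05+s*s20+n*c20)
P=[(.0825,.158,.006),(.0825,-.158,.006)];uv=[c2(25,70),c2(520,57)]
r,e=fit(P,uv,[.62,-.17,0]); print('rest base',r.round(4),e.round(1).tolist())
sep=np.linalg.norm(px2w('top',*uv[0],.006)-px2w('top',*uv[1],.006));print('sep',sep)
us=[(80,259),(155,257),(205,256),(275,255),(320,254),(395,252),(442,251),(515,249)]
ys=[.13,.086,.058,.014,-.014,-.058,-.086,-.130]
for n in(0,.014):
    P2=[S(.014,y,n) for y in ys]
    r2,e2=fit(P2,[c2(*u) for u in us],[.62,-.17,0]); print('rest teeth',n,r2.round(4),e2.round(1).tolist())
print('ball',px2w('top',*c1(81,380),.1047))
# timer triangulation
def ray(n,u,v):
    c,T=cal(n); d=T[:3,:3]@np.array([(u-c['cx'])/c['fx'],-(v-c['cy'])/c['fy'],-1.]); return T[:3,3],d/np.linalg.norm(d)
def tri(a,b):
    (o,d),(p,f)=a,b; t=np.linalg.lstsq(np.stack([d,-f],1),p-o,rcond=None)[0]; return o+d*t[0],p+f*t[1]
print('timer',tri(ray('top',*c2(716,354)),ray('side',509/1.25,503/1.25)))
print('ball tri',tri(ray('top',*c1(81,380)),ray('side',361.5/1.25,186/1.25)))
# tube axis from view px (foot end, cap end) at z .018
for f,cp in [((276,379),(297,321)),((378,366),(395,309)),((574,402),(580,340))]:
    a=px2w('top',f[0]/1.25,f[1]/1.25,.018);q=px2w('top',cp[0]/1.25,cp[1]/1.25,.018);d=q-a
    print('tube',((a+q)/2).round(3),np.linalg.norm(d).round(3),np.degrees(np.arctan2(d[1],d[0])).round(1))
E
python3 fit.py
```

```text
block [0.6278 0.1866 0.2021] [[0.0, -0.3], [-0.0, -0.0], [0.1, -0.1], [-0.1, 0.4]]
pocket 1 1 0.6613 0.2373
pocket 1 -1 0.6785 0.1531
pocket -1 1 0.577 0.2201
pocket -1 -1 0.5943 0.1358
rest base [ 0.6423 -0.1825  0.0422] [[-0.4, 0.0], [0.4, -0.0]]
sep 0.31369236989364746
rest teeth 0 [ 0.6421 -0.1846  0.037 ] [[0.6, -0.0], [0.2, 0.1], [-0.6, 0.1], [0.1, -0.1], [0.4, -0.1], [-0.1, 0.0], [-0.2, -0.0], [-0.3, 0.1]]
rest teeth 0.014 [ 0.6439 -0.1825  0.0372] [[0.1, -0.0], [-0.1, 0.1], [-0.8, 0.1], [0.0, -0.1], [0.4, -0.1], [0.1, -0.0], [0.1, -0.0], [0.2, 0.1]]
ball [0.52097871 0.43770727 0.1047    ]
timer (array([ 0.53428719, -0.43867004,  0.04627887]), array([ 0.53390875, -0.43860753,  0.04618772]))
ball tri (array([0.52054305, 0.43695034, 0.10706953]), array([0.5170674 , 0.43728458, 0.10653727]))
tube [0.419 0.26  0.018] 0.132 -17.6
tube [0.449 0.046 0.018] 0.129 -15.5
tube [ 0.383 -0.363  0.018] 0.134 -7.3
```

Run:
```python
from fit import *
im=cv2.imread('pics/raw_side0.png'); cv2.imwrite('pics/c3.png',cv2.resize(im[130:200,260:340],None,fx=8,fy=8,interpolation=cv2.INTER_CUBIC))
b=np.array([.52,.4373,.106])
for a in(0.2,0.2+np.pi/2,.2-np.pi/2):
    p=b+[.0288*np.cos(a),.0288*np.sin(a),-.053]
    s=w2px('side',p);t=w2px('top',p); print(a,'side',(s[0]-260)*8,(s[1]-130)*8,'top',(t[0]-140)*5,(t[1]-160)*5)
```

```text
block [0.6278 0.1866 0.2021] [[0.0, -0.3], [-0.0, -0.0], [0.1, -0.1], [-0.1, 0.4]]
pocket 1 1 0.6613 0.2373
pocket 1 -1 0.6785 0.1531
pocket -1 1 0.577 0.2201
pocket -1 -1 0.5943 0.1358
rest base [ 0.6423 -0.1825  0.0422] [[-0.4, 0.0], [0.4, -0.0]]
sep 0.31369236989364746
rest teeth 0 [ 0.6421 -0.1846  0.037 ] [[0.6, -0.0], [0.2, 0.1], [-0.6, 0.1], [0.1, -0.1], [0.4, -0.1], [-0.1, 0.0], [-0.2, -0.0], [-0.3, 0.1]]
rest teeth 0.014 [ 0.6439 -0.1825  0.0372] [[0.1, -0.0], [-0.1, 0.1], [-0.8, 0.1], [0.0, -0.1], [0.4, -0.1], [0.1, -0.0], [0.1, -0.0], [0.2, 0.1]]
ball [0.52097871 0.43770727 0.1047    ]
timer (array([ 0.53428719, -0.43867004,  0.04627887]), array([ 0.53390875, -0.43860753,  0.04618772]))
ball tri (array([0.52054305, 0.43695034, 0.10706953]), array([0.5170674 , 0.43728458, 0.10653727]))
tube [0.419 0.26  0.018] 0.132 -17.6
tube [0.449 0.046 0.018] 0.129 -15.5
tube [ 0.383 -0.363  0.018] 0.134 -7.3
0.2 side 322.6004589990662 269.04647256594785 top 102.26053125770846 345.5405624028152
1.7707963267948965 side 220.659006998083 255.21482674183335 top 55.64153596250463 407.7438211771499
-1.3707963267948966 side 280.94256570900006 315.98575325302727 top 163.48226537017567 388.00594061047605
```

View pics/c3.png

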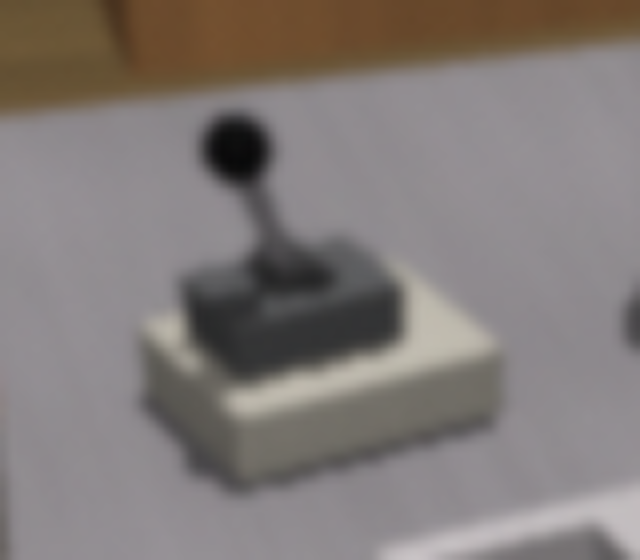

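```bash
cat > plan.py <<'E'
from h import *
def tgt(x,y,z,yaw,tilt=0):
    a=np.radians(yaw); M=np.array([[np.cos(a),np.sin(a),0],[np.sin(a),-np.cos(a),0],[0,0,-1]])
    return np.array([x,y,z]),R.from_matrix(M)*R.from_rotvec([-tilt,0,0],degrees=True)
def plan(*ts):
    s=manip.state();p,r=tool();print('t',round(s['time'],1),'w',round(s['gripper_width'],2),'j',np.degrees(s['joint_pos']).round())
    for t in ts:
        q,k=tgt(*t); print(t,'lin',(r.inv().apply(q-p)*100).round(1).tolist(),'rot',(r.inv()*k).as_rotvec(degrees=True).round(1).tolist())
E
python3 - <<'E'
from plan import *
plan((.471,.427,.18,101.5),(.471,.427,.117,101.5),(.553,.444,.117,101.5),(.556,.4445,.117,101.5),(.52,.437,.117,101.5))
E
```

```text
t 0.1 w 1.0 j [58.  3. 92.  0. 85. -7.]
(0.471, 0.427, 0.18, 101.5) lin [-3.7, 24.4, 7.2] rot [-0.0, 0.1, -36.8]
(0.471, 0.427, 0.117, 101.5) lin [-3.7, 24.4, 13.5] rot [-0.0, 0.1, -36.8]
(0.553, 0.444, 0.117, 101.5) lin [1.3, 31.1, 13.5] rot [-0.0, 0.1, -36.8]
(0.556, 0.4445, 0.117, 101.5) lin [1.5, 31.3, 13.5] rot [-0.0, 0.1, -36.8]
(0.52, 0.437, 0.117, 101.5) lin [-0.7, 28.4, 13.5] rot [-0.0, 0.1, -36.8]
```

```bash
python3 -m pendant '{"linear":[[-1,6,1],[-2,12,2],[-3,18,4],[-3.7,24.4,7.2],[-3.7,24.4,7.2],[-3.7,24.4,7.2],[-3.7,24.4,10],[-3.7,24.4,13.5],[-3.7,24.4,13.5],[-3.7,24.4,13.5]],"rotation":[[0,0,-7],[0,0,-14],[0,0,-21],[0,0,-28],[0,0,-35],[0,0,-36.8],[0,0,-36.8],[0,0,-36.8],[0,0,-36.8],[0,0,-36.8]],"grip":[1,1,1,1,1,1,1,1,1,1]}'
python3 - <<'E'
from plan import *
print(tool()[0]); plan((.53,.439,.117,101.5),(.553,.444,.117,101.5),(.556,.4445,.117,101.5))
E
```

```text
time: 0.93
tool_pos: [0.4698, 0.4263, 0.1153]
tool_rot: [-0.001, 0.633, 0.775, -0.003]
contact_force: [-0.2, -0.3, 0.8]
gripper_width: -0.002
[0.46977542 0.42626533 0.11527684]
t 0.9 w -0.0 j [ 35.  11.  97.   0.  72. -66.]
(0.53, 0.439, 0.117, 101.5) lin [0.0, 6.2, -0.2] rot [-0.4, 0.2, 0.0]
(0.553, 0.444, 0.117, 101.5) lin [0.1, 8.5, -0.2] rot [-0.4, 0.2, 0.0]
(0.556, 0.4445, 0.117, 101.5) lin [0.1, 8.8, -0.2] rot [-0.4, 0.2, 0.0]
```

```bash
python3 -m pendant '{"linear":[[0,1.5,0],[0,3,0],[0,4,0],[0,5,0],[0,6,0],[0,7,0],[0,8,0],[0,8.4,0],[0,8.6,0],[0,8.8,0]],"rotation":[[0,0,0],[0,0,0],[0,0,0],[0,0,0],[0,0,0],[0,0,0],[0,0,0],[0,0,0],[0,0,0],[0,0,0]],"grip":[1,1,1,1,1,1,1,1,1,1]}'
```

```text
time: 1.77
tool_pos: [0.5423, 0.4432, 0.1189]
tool_rot: [-0.012, 0.631, 0.775, -0.019]
contact_force: [-61.9, -20.1, 39.1]
gripper_width: -0.003
```

```bash
python3 -m pendant '{"linear":[[0,-1,0],[0,-2,0],[0,-3,0],[0,-4,0],[0,-5,0],[0,-5,-4],[0,-5,-8],[0,-9,-10],[0,-13,-10],[0,-13,-10]],"rotation":[[0,0,0],[0,0,0],[0,0,0],[0,0,0],[0,0,0],[0,0,0],[0,0,0],[0,0,0],[0,0,0],[0,0,0]],"grip":[1,1,1,1,1,1,1,1,1,1]}'
python3 - <<'E'
from plan import *
snap('side','c4.png',(240,110,360,200),5); snap('top','t1.png')
b=np.array([.52,.4373,.106])
d=np.array([.98,.2,0])
for k in (0,.03,.0575):
  u=w2px('side',b+d*k);print(k,(u[0]-240)*5,(u[1]-110)*5)
E
```

```text
time: 2.6
tool_pos: [0.4253, 0.4181, 0.2186]
tool_rot: [-0.001, 0.632, 0.775, -0.001]
contact_force: [0.5, 0.0, -2.0]
gripper_width: 0.0
0 251.07094679159673 194.2504800847128
0.03 299.0350774739102 184.12694288859683
0.0575 342.40082378312536 174.97396253528962
```

View pics/c4.png

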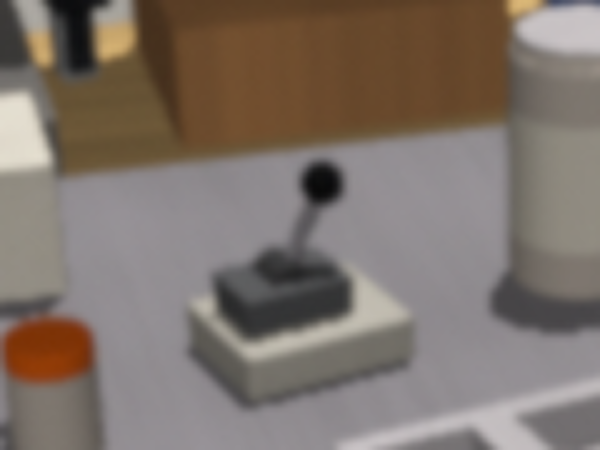

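Run:
```python
from fit import *
im=cv2.imread('pics/raw_t1.png');c=im[200:260,130:210]
cv2.imwrite('pics/c5.png',cv2.resize(c,None,fx=8,fy=8,interpolation=cv2.INTER_CUBIC))
```

```text
block [0.6278 0.1866 0.2021] [[0.0, -0.3], [-0.0, -0.0], [0.1, -0.1], [-0.1, 0.4]]
pocket 1 1 0.6613 0.2373
pocket 1 -1 0.6785 0.1531
pocket -1 1 0.577 0.2201
pocket -1 -1 0.5943 0.1358
rest base [ 0.6423 -0.1825  0.0422] [[-0.4, 0.0], [0.4, -0.0]]
sep 0.31369236989364746
rest teeth 0 [ 0.6421 -0.1846  0.037 ] [[0.6, -0.0], [0.2, 0.1], [-0.6, 0.1], [0.1, -0.1], [0.4, -0.1], [-0.1, 0.0], [-0.2, -0.0], [-0.3, 0.1]]
rest teeth 0.014 [ 0.6439 -0.1825  0.0372] [[0.1, -0.0], [-0.1, 0.1], [-0.8, 0.1], [0.0, -0.1], [0.4, -0.1], [0.1, -0.0], [0.1, -0.0], [0.2, 0.1]]
ball [0.52097871 0.43770727 0.1047    ]
timer (array([ 0.53428719, -0.43867004,  0.04627887]), array([ 0.53390875, -0.43860753,  0.04618772]))
ball tri (array([0.52054305, 0.43695034, 0.10706953]), array([0.5170674 , 0.43728458, 0.10653727]))
tube [0.419 0.26  0.018] 0.132 -17.6
tube [0.449 0.046 0.018] 0.129 -15.5
tube [ 0.383 -0.363  0.018] 0.134 -7.3
```

View pics/c5.png

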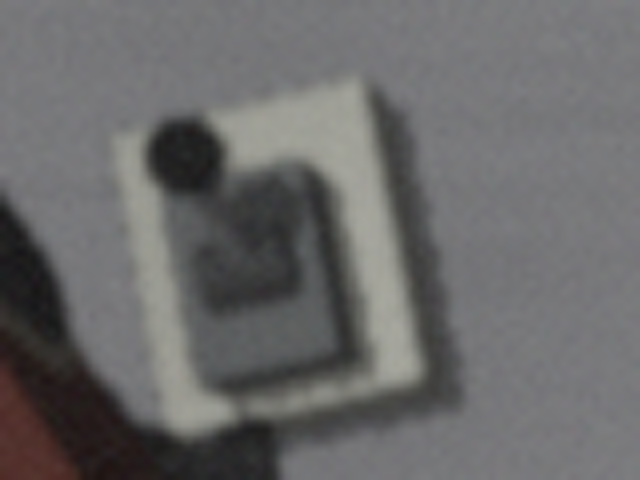

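```bash
python3 - <<'E' | tail -8
from fit import *
piv=px2w('top',130+262/8,200+278/8,.05); print('cover ctr',piv)
b0=px2w('top',*c1(81,380),.1047); b1=tri(ray('top',130+185/8,200+155/8),ray('side',240+322/5,110+183/5)); print('now tri',b1)
print('b0',b0, 'b0-piv',b0-piv,'b1-piv',b1[0]-piv)
for f in (w2px('top',piv+[.0288*np.cos(.2),.0288*np.sin(.2),.0547]),w2px('top',piv+[.014,.003,.058])): print((f[0]-130)*8,(f[1]-200)*8)
print(tool()[0])
E
```

```text
tube [0.449 0.046 0.018] 0.129 -15.5
tube [ 0.383 -0.363  0.018] 0.134 -7.3
cover ctr [0.5335997  0.43685346 0.05      ]
now tri (array([0.56364299, 0.44797246, 0.10287994]), array([0.56386608, 0.44794606, 0.10291952]))
b0 [0.52097871 0.43770727 0.1047    ] b0-piv [-0.01262099  0.00085381  0.0547    ] b1-piv [0.03004328 0.01111901 0.05287994]
199.66816381991976 159.54650040485012
202.03293596533626 200.95821409640575
[0.42918484 0.41887203 0.21817996]
```

Run:
```python
from plan import *
from seg import find
for st,c,r in find(cv2.imread('pics/raw_t1.png')):
  if c[0]<500 and c[1]>200: print(c.round(1),st[4])
plan((.413,.2595,.10,72.4),(.413,.2595,.026,72.4))
```

```text
[314.9 249.7] 91
[236.5 260.1] 99
[347.5 265.7] 265
[388.1 269.1] 274
[265.2 271.8] 260
[462.9 274.8] 106
[184.4 288.8] 261
[231.7 329.8] 119
t 2.7 w -0.0 j [ 37.   1.  98.  -0.  81. -64.]
(0.413, 0.2595, 0.1, 72.4) lin [-15.3, -4.8, 11.8] rot [0.0, -0.0, 29.2]
(0.413, 0.2595, 0.026, 72.4) lin [-15.3, -4.8, 19.2] rot [0.0, -0.0, 29.2]
```

```bash
python3 -m pendant '{"linear":[[-4,-1.2,0],[-8,-2.4,2],[-12,-3.6,5],[-15.3,-4.8,8],[-15.3,-4.8,11],[-15.3,-4.8,13],[-15.3,-4.8,15.5],[-15.3,-4.8,17.5],[-15.3,-4.8,19.2],[-15.3,-4.8,19.2]],"rotation":[[0,0,7],[0,0,14],[0,0,21],[0,0,28],[0,0,29.2],[0,0,29.2],[0,0,29.2],[0,0,29.2],[0,0,29.2],[0,0,29.2]],"grip":[0,0,0,0,0,0,0,0,0,0]}'
python3 -m pendant '{"linear":[[0,0,0],[0,0,0],[0,0,0],[0,0,0],[0,0,0],[0,0,0],[0,0,0],[0,0,-3],[0,0,-7],[0,0,-10]],"rotation":[[0,0,0],[0,0,0],[0,0,0],[0,0,0],[0,0,0],[0,0,0],[0,0,0],[0,0,0],[0,0,0],[0,0,0]],"grip":[1,1,1,1,1,1,1,1,1,1]}'
python3 - <<'E'
from plan import *
print(tool()[0])
c,s=np.cos(.039),np.sin(.039)
def lane(k,ds,dn):
    yr=-.108+.072*k; t=np.radians(20); xr=-.0128+ds*np.cos(t)-dn*np.sin(t); z=.0966+ds*np.sin(t)+dn*np.cos(t)
    return (round(.6425+c*xr-s*yr,4),round(-.183+s*xr+c*yr,4),round(z,4),92.2,20)
for k in range(4): print(k,lane(k,0,0))
plan(lane(3,.006,.06),lane(3,.006,.02),lane(3,.006,.003))
E
```

```text
time: 3.53
tool_pos: [0.4123, 0.2581, 0.0222]
tool_rot: [-0.001, 0.808, 0.59, -0.004]
contact_force: [-0.8, -0.0, -0.0]
gripper_width: 0.998
time: 4.37
tool_pos: [0.4136, 0.2596, 0.1278]
tool_rot: [-0.0, 0.807, 0.59, -0.0]
contact_force: [1.1, -0.2, -1.1]
gripper_width: 0.376
[0.41359489 0.25963784 0.12780406]
0 (np.float64(0.6339), np.float64(-0.2914), np.float64(0.0966), 92.2, 20)
1 (np.float64(0.6311), np.float64(-0.2195), np.float64(0.0966), 92.2, 20)
2 (np.float64(0.6283), np.float64(-0.1475), np.float64(0.0966), 92.2, 20)
3 (np.float64(0.6255), np.float64(-0.0756), np.float64(0.0966), 92.2, 20)
t 4.4 w 0.38 j [ 23. -10. 117.  -0.  73. -49.]
(np.float64(0.6106), np.float64(-0.0762), np.float64(0.155), 92.2, 20) lin [-26.0, 29.0, -2.7] rot [-19.8, 3.5, -19.6]
(np.float64(0.6243), np.float64(-0.0756), np.float64(0.1174), 92.2, 20) lin [-25.6, 30.2, 1.0] rot [-19.8, 3.5, -19.6]
(np.float64(0.6301), np.float64(-0.0754), np.float64(0.1015), 92.2, 20) lin [-25.4, 30.8, 2.6] rot [-19.8, 3.5, -19.6]
```

```bash
python3 -m pendant '{"linear":[[-2,2,-3],[-5,5,-5],[-8,8,-6],[-11,11,-6],[-14,14,-6],[-17,17,-6],[-20,20.5,-6],[-22,24,-6],[-25,27,-5],[-26,29,-4]],"rotation":[[0,0,0],[-3,0.5,-3],[-6,1,-6],[-9,1.5,-9],[-12,2,-12],[-15,2.5,-15],[-19.8,3.5,-19.6],[-19.8,3.5,-19.6],[-19.8,3.5,-19.6],[-19.8,3.5,-19.6]],"grip":[1,1,1,1,1,1,1,1,1,1]}'
cat >> plan.py <<'E'
c,s=np.cos(.039),np.sin(.039)
def lane(k,ds,dn):
    yr=-.108+.072*k; t=np.radians(20); xr=-.0128+ds*np.cos(t)-dn*np.sin(t); z=.0966+ds*np.sin(t)+dn*np.cos(t)
    return (float(.6425+c*xr-s*yr),float(-.183+s*xr+c*yr),float(z),92.2,20)
def pl(*a):
    print('F',np.round(manip.state()['contact_force'],1)); plan(*a)
E
python3 - <<'E'
from plan import *
snap('side','s5.png',(330,200,500,320),4.5)
pl(lane(3,.006,.02),lane(3,.006,.0),lane(3,0,0))
E
```

```text
time: 5.2
tool_pos: [0.6123, -0.0788, 0.1676]
tool_rot: [0.122, 0.683, 0.709, 0.126]
contact_force: [0.8, 1.2, -0.5]
gripper_width: 0.375
F [-1.6 -3.8 -2.7]
t 5.2 w 0.38 j [ -17.   -4.  110.    8.   55. -112.]
(0.6242974678782991, -0.07562807280588454, 0.11744597327567219, 92.2, 20) lin [0.7, -0.5, 4.6] rot [-0.1, 0.2, -0.3]
(0.6311326692777686, -0.07536136471659055, 0.09865212085995402, 92.2, 20) lin [0.7, -0.5, 6.6] rot [-0.1, 0.2, -0.3]
(0.6254988008270285, -0.07558119705246688, 0.0966, 92.2, 20) lin [0.7, -1.1, 6.6] rot [-0.1, 0.2, -0.3]
```

View pics/s5.png

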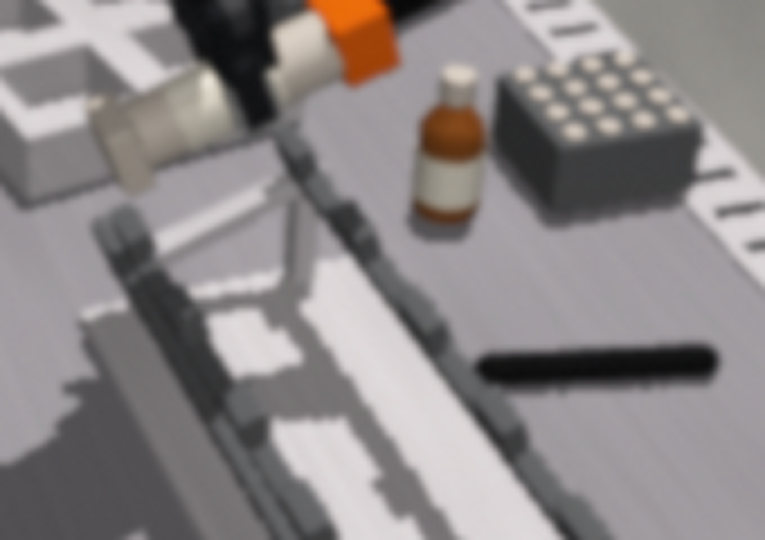

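```bash
python3 -m pendant '{"linear":[[0.6,-0.5,1.5],[0.6,-0.5,3],[0.6,-0.5,4],[0.6,-0.5,4.6],[0.6,-0.5,5],[0.6,-0.5,5.4],[0.6,-0.5,5.8],[0.6,-0.5,6],[0.6,-0.5,6.2],[0.6,-0.5,6.2]],"rotation":[[0,0,0],[0,0,0],[0,0,0],[0,0,0],[0,0,0],[0,0,0],[0,0,0],[0,0,0],[0,0,0],[0,0,0]],"grip":[1,1,1,1,1,1,1,1,1,1]}'
python3 - <<'E'
from plan import *
pl(lane(3,.006,.0),lane(3,0,0))
snap('side','s6.png',(330,180,500,300),4.5)
E
```

```text
time: 6.08
tool_pos: [0.6291, -0.0693, 0.1088]
tool_rot: [0.121, 0.683, 0.709, 0.126]
contact_force: [-3.2, 1.4, 6.1]
gripper_width: 0.379
F [-3.2  1.4  6.1]
t 6.1 w 0.38 j [ -15.    1.  110.    8.   49. -112.]
(0.6311326692777686, -0.07536136471659055, 0.09865212085995402, 92.2, 20) lin [-0.6, -0.2, 1.0] rot [0.2, -0.0, -0.0]
(0.6254988008270285, -0.07558119705246688, 0.0966, 92.2, 20) lin [-0.6, -0.8, 1.0] rot [0.2, -0.0, -0.0]
```

View pics/s6.png

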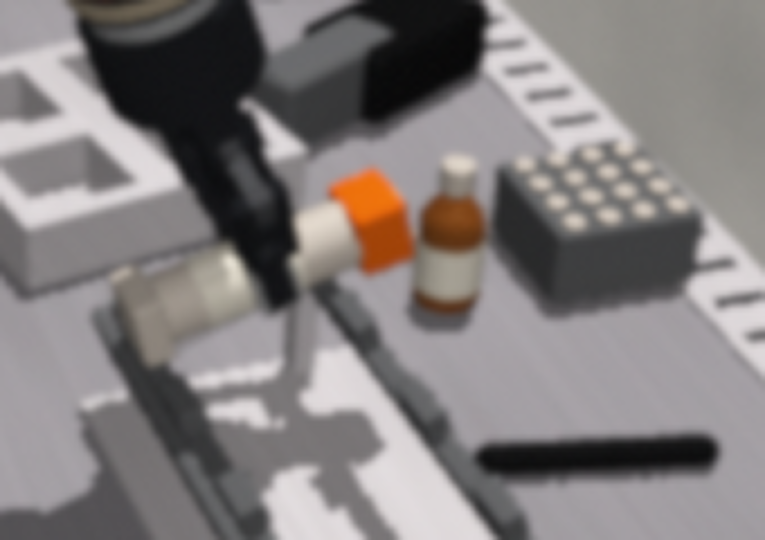

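```bash
python3 -m pendant '{"linear":[[0,0,-0.6],[-0.3,0,-0.8],[-0.6,0,-0.8],[-0.6,0,-0.4],[-0.6,0,0],[-0.6,0,0.3],[-0.6,0,0.6],[-0.6,0,0.8],[-0.6,0,0.8],[-0.6,0,0.8]],"rotation":[[0,0,0],[0,0,0],[0,0,0],[0,0,0],[0,0,0],[0,0,0],[0,0,0],[0,0,0],[0,0,0],[0,0,0]],"grip":[1,1,1,1,1,1,1,1,1,1]}'
python3 - <<'E'
from plan import *
pl(lane(3,.006,.0),lane(3,0,0))
E
```

```text
time: 6.97
tool_pos: [0.6297, -0.0753, 0.0995]
tool_rot: [0.119, 0.683, 0.71, 0.124]
contact_force: [-14.6, -0.9, 13.3]
gripper_width: 0.375
F [-14.6  -0.9  13.3]
t 7.0 w 0.37 j [ -16.    2.  110.    8.   49. -113.]
(0.6311326692777686, -0.07536136471659055, 0.09865212085995402, 92.2, 20) lin [-0.0, 0.1, 0.1] rot [-0.2, -0.0, 0.0]
(0.6254988008270285, -0.07558119705246688, 0.0966, 92.2, 20) lin [-0.0, -0.5, 0.1] rot [-0.2, -0.0, 0.0]
```

```bash
python3 -m pendant '{"linear":[[0,-0.1,-0.1],[0,-0.2,-0.1],[0,-0.3,-0.1],[0,-0.4,-0.1],[0,-0.5,-0.1],[0,-0.6,-0.1],[0,-0.7,-0.1],[0,-0.8,-0.1],[0,-0.8,-0.1],[0,-0.8,-0.1]],"rotation":[[0,0,0],[0,0,0],[0,0,0],[0,0,0],[0,0,0],[0,0,0],[0,0,0],[0,0,0],[0,0,0],[0,0,0]],"grip":[1,1,1,1,1,1,1,1,1,1]}'
python3 - <<'E'
from plan import *
pl(lane(3,0,0))
E
```

```text
time: 7.8
tool_pos: [0.6284, -0.0755, 0.1017]
tool_rot: [0.126, 0.683, 0.708, 0.13]
contact_force: [13.7, 3.0, 1.3]
gripper_width: 0.374
F [13.7  3.   1.3]
t 7.8 w 0.37 j [ -16.    1.  111.    9.   48. -113.]
(0.6254988008270285, -0.07558119705246688, 0.0966, 92.2, 20) lin [0.0, -0.4, 0.4] rot [0.9, 0.1, -0.1]
```

```bash
python3 -m pendant '{"linear":[[0,0,0.2],[0,0,0.3],[0,0,0.3],[0,0,0.3],[0,0,0.3],[0,0,0.3],[0,0,-1],[0,0,-4],[0,0,-8],[0,-4,-10]],"rotation":[[0,0,0],[0,0,0],[0,0,0],[0,0,0],[0,0,0],[0,0,0],[0,0,0],[0,0,0],[0,0,0],[0,0,0]],"grip":[1,1,0.45,0.45,0.45,0.45,0.45,0.45,0.3,0.0]}'
python3 - <<'E'
from plan import *
pl()
snap('side','s7.png',(330,180,500,300),4.5)
E
```

```text
time: 8.63
tool_pos: [0.559, -0.0795, 0.185]
tool_rot: [0.126, 0.682, 0.709, 0.128]
contact_force: [1.1, -0.9, 3.5]
gripper_width: 0.815
F [ 1.1 -0.9  3.5]
t 8.6 w 0.82 j [ -19.  -14.  117.    8.   58. -114.]
```

View pics/s7.png

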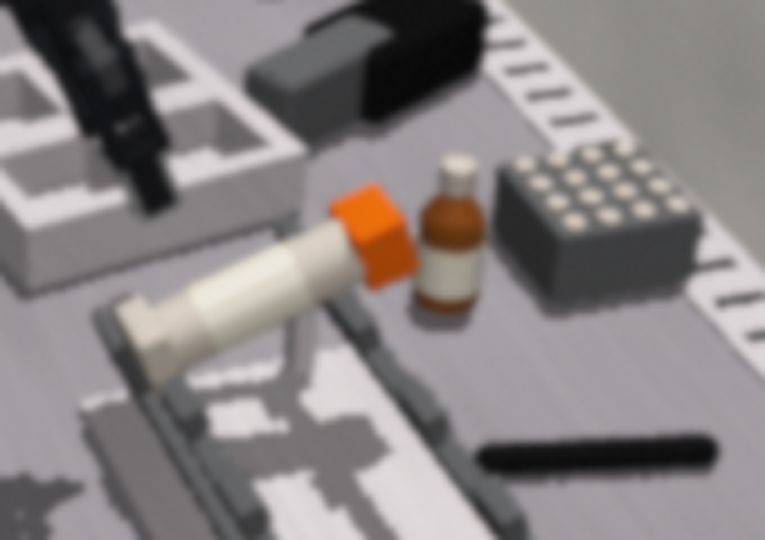

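```bash
cat > chk.py <<'E'
from plan import *
from seg import find
def lp(k,sv,yv,nv):
    t=np.radians(20);yr=-.108+.072*k+yv; xr=-.065+sv*np.cos(t)-nv*np.sin(t); z=.05+sv*np.sin(t)+nv*np.cos(t)
    return (.6425+c*xr-s*yr,-.183+s*xr+c*yr,z)
def cap_hull(n,k,ds=0,dn=0):
    P=[w2px(n,lp(k,a+ds,y,m+dn)) for a in(.112,.14) for y in(-.018,.018) for m in(0,.036)]
    m=np.zeros((480,640),np.uint8);cv2.fillConvexPoly(m,cv2.convexHull(np.array(P,np.float32)).astype(np.int32),1)
    ys,xs=np.nonzero(m);return (xs.min(),ys.min(),xs.max()+1-xs.min(),ys.max()+1-ys.min()),(xs.mean().round(1),ys.mean().round(1))
E
python3 - <<'E'
from chk import *
snap('top','t2.png')
for n,f in(('side','raw_s7.png'),('top','raw_t2.png')):
    im=cv2.imread('pics/'+f)
    for st,c_,r in find(im):
        if (n=='top' and c_[0]<500 and c_[1]>150) or (n=='side' and 380<c_[0]<440 and 200<c_[1]<300): print(n,st,c_.round(1))
    for ds,dn in((0,0),(.006,0),(0,.008)): print(ds,dn,cap_hull(n,3,ds,dn))
P=lp(3,0,.018,0);Q=lp(3,0,-.018,0)
for p in(P,Q,lp(3,0,.018,.036),lp(3,0,-.018,.036)): u=w2px('side',p);print('foot in s7',np.round(((u[0]-330)*4.5,(u[1]-180)*4.5)))
E
```

```text
side [404 221  19  23 247] [413.4 231.9]
side [424 224  13  11 106] [430.5 229.1]
0 0 ((np.int64(400), np.int64(218), np.int64(24), np.int64(28)), (np.float64(411.6), np.float64(231.7)))
0.006 0 ((np.int64(402), np.int64(217), np.int64(24), np.int64(28)), (np.float64(413.9), np.float64(230.3)))
0 0.008 ((np.int64(399), np.int64(215), np.int64(24), np.int64(28)), (np.float64(410.6), np.float64(228.7)))
top [350 171  13   9 110] [355.9 174.9]
top [309 245  13  11  93] [314.9 249.8]
top [341 257  17  19 234] [348.8 266.2]
top [256 263  19  19 263] [265.3 271.8]
top [456 271  14  10 107] [463.  274.9]
top [175 280  19  18 269] [184.3 288.7]
top [225 324  14  13 113] [231.8 330. ]
0 0 ((np.int64(348), np.int64(169), np.int64(16), np.int64(13)), (np.float64(355.7), np.float64(175.2)))
0.006 0 ((np.int64(348), np.int64(167), np.int64(16), np.int64(13)), (np.float64(355.5), np.float64(173.0)))
0 0.008 ((np.int64(348), np.int64(170), np.int64(16), np.int64(12)), (np.float64(355.5), np.float64(175.5)))
foot in s7 [130. 359.]
foot in s7 [156. 402.]
foot in s7 [107. 306.]
foot in s7 [132. 348.]
```

Run:
```python
from chk import *
pl((.438,.0485,.10,74.5),(.438,.0485,.026,74.5))
```

```text
F [ 0.7 -0.1 -0.2]
t 8.7 w 0.97 j [ -19.  -15.  118.    8.   58. -114.]
(0.438, 0.0485, 0.1, 74.5) lin [13.0, -12.8, 3.6] rot [19.9, -3.1, 17.4]
(0.438, 0.0485, 0.026, 74.5) lin [13.0, -15.3, 10.6] rot [19.9, -3.1, 17.4]
```

```bash
python3 -m pendant '{"linear":[[2,-2,0],[5,-5,0],[8,-8,0],[11,-11,1],[13,-12.8,2.5],[13,-13.5,5.5],[13,-14.5,8],[13,-15.3,10.6],[13,-15.3,10.6],[13,-15.3,10.6]],"rotation":[[4,-0.6,3.5],[8,-1.2,7],[12,-1.9,10.5],[16,-2.5,14],[19.9,-3.1,17.4],[19.9,-3.1,17.4],[19.9,-3.1,17.4],[19.9,-3.1,17.4],[19.9,-3.1,17.4],[19.9,-3.1,17.4]],"grip":[0,0,0,0,0,0,0,0,0,0]}'
python3 -m pendant '{"linear":[[0,0,0],[0,0,0],[0,0,0],[0,0,0],[0,0,0],[0,0,0],[0,0,0],[0,0,-4],[0,0,-8],[0,0,-12]],"rotation":[[0,0,0],[0,0,0],[0,0,0],[0,0,0],[0,0,0],[0,0,0],[0,0,0],[0,0,0],[0,0,0],[0,0,0]],"grip":[1,1,1,1,1,1,1,1,1,1]}'
python3 - <<'E'
from plan import *
pl(lane(2,.006,.08),lane(2,.006,.06),lane(2,.006,.02),lane(2,.006,.0))
E
```

```text
time: 9.57
tool_pos: [0.4399, 0.048, 0.0232]
tool_rot: [-0.002, 0.796, 0.606, -0.002]
contact_force: [0.7, 0.3, 0.4]
gripper_width: 0.997
time: 10.4
tool_pos: [0.4406, 0.0479, 0.1455]
tool_rot: [-0.001, 0.796, 0.606, -0.001]
contact_force: [1.7, 0.4, -1.6]
gripper_width: 0.374
F [ 1.7  0.4 -1.6]
t 10.4 w 0.37 j [ -3. -18. 122.   0.  76. -78.]
(0.6065991519060232, -0.14837344801373759, 0.17382753052282668, 92.2, 20) lin [-14.5, 21.2, -2.9] rot [-20.1, 3.1, -17.5]
(0.6134343533054927, -0.14810673992444362, 0.15503367810710852, 92.2, 20) lin [-14.3, 21.9, -1.0] rot [-20.1, 3.1, -17.5]
(0.6271047561044317, -0.14757332374585566, 0.11744597327567219, 92.2, 20) lin [-13.9, 23.2, 2.7] rot [-20.1, 3.1, -17.5]
(0.6339399575039012, -0.14730661565656167, 0.09865212085995402, 92.2, 20) lin [-13.7, 23.8, 4.6] rot [-20.1, 3.1, -17.5]
```

```bash
python3 -m pendant '{"linear":[[-2,3,-3],[-4,6,-5],[-6,9,-5],[-8.5,12,-5],[-11,15,-5],[-13,18,-4.5],[-14.5,21.2,-4],[-14.3,21.9,-1],[-14.3,21.9,-1],[-14.3,21.9,-1]],"rotation":[[-4,0.6,-3.5],[-8,1.2,-7],[-12,1.9,-10.5],[-16,2.5,-14],[-20.1,3.1,-17.5],[-20.1,3.1,-17.5],[-20.1,3.1,-17.5],[-20.1,3.1,-17.5],[-20.1,3.1,-17.5],[-20.1,3.1,-17.5]],"grip":[1,1,1,1,1,1,1,1,1,1]}'
python3 - <<'E'
from plan import *
pl(lane(2,.006,.02),lane(2,.006,.0))
E
```

```text
time: 11.23
tool_pos: [0.6132, -0.1478, 0.1516]
tool_rot: [0.119, 0.683, 0.71, 0.125]
contact_force: [-0.5, -0.2, -1.3]
gripper_width: 0.382
F [-0.5 -0.2 -1.3]
t 11.2 w 0.38 j [ -24.   -2.  109.   11.   56. -121.]
(0.6271047561044317, -0.14757332374585566, 0.11744597327567219, 92.2, 20) lin [-0.0, 0.1, 3.7] rot [-0.1, -0.2, -0.0]
(0.6339399575039012, -0.14730661565656167, 0.09865212085995402, 92.2, 20) lin [-0.1, 0.2, 5.7] rot [-0.1, -0.2, -0.0]
```

```bash
python3 -m pendant '{"linear":[[0,0.1,1.5],[0,0.1,3],[0,0.2,4],[0,0.2,4.6],[0,0.2,5],[0,0.2,5.3],[0,0.2,5.5],[0,0.2,5.6],[0,0.2,5.6],[0,0.2,5.6]],"rotation":[[0,0,0],[0,0,0],[0,0,0],[0,0,0],[0,0,0],[0,0,0],[0,0,0],[0,0,0],[0,0,0],[0,0,0]],"grip":[1,1,1,1,1,1,1,1,1,1]}'
python3 -m pendant '{"linear":[[0,-0.1,0],[0,-0.2,0],[0,-0.3,0],[0,-0.4,0],[0,-0.5,0],[0,-0.6,0],[0,-0.7,0],[0,-0.8,0],[0,-0.8,0],[0,-0.8,0]],"rotation":[[0,0,0],[0,0,0],[0,0,0],[0,0,0],[0,0,0],[0,0,0],[0,0,0],[0,0,0],[0,0,0],[0,0,0]],"grip":[1,1,1,1,1,1,1,1,1,1]}'
python3 - <<'E'
from plan import *
pl(lane(2,.0,.0))
E
```

```text
time: 12.07
tool_pos: [0.6364, -0.1476, 0.1035]
tool_rot: [0.122, 0.682, 0.71, 0.127]
contact_force: [0.5, -0.3, -0.5]
gripper_width: 0.374
time: 12.9
tool_pos: [0.6292, -0.1477, 0.1008]
tool_rot: [0.122, 0.682, 0.71, 0.127]
contact_force: [1.3, 1.2, -0.9]
gripper_width: 0.378
F [ 1.3  1.2 -0.9]
t 12.9 w 0.38 j [ -23.    4.  109.   11.   50. -121.]
(0.6283060890531611, -0.147526447992438, 0.0966, 92.2, 20) lin [0.0, -0.2, 0.4] rot [0.3, -0.0, 0.0]
```

```bash
python3 -m pendant '{"linear":[[0,0,0.2],[0,0,0.3],[0,-0.1,0.3],[0,-0.2,0.3],[0,-0.3,0.3],[0,-0.4,0.3],[0,-0.5,0.3],[0,-0.6,0.3],[0,-0.6,0.3],[0,-0.6,0.3]],"rotation":[[0,0,0],[0,0,0],[0,0,0],[0,0,0],[0,0,0],[0,0,0],[0,0,0],[0,0,0],[0,0,0],[0,0,0]],"grip":[1,1,1,1,1,1,1,1,1,1]}'
python3 - <<'E'
from plan import *
pl(lane(2,.0,.0))
E
```

```text
time: 13.73
tool_pos: [0.629, -0.1482, 0.1]
tool_rot: [0.127, 0.682, 0.708, 0.13]
contact_force: [13.9, 4.2, 1.7]
gripper_width: 0.382
F [13.9  4.2  1.7]
t 13.7 w 0.38 j [ -23.    4.  109.   12.   49. -122.]
(0.6283060890531611, -0.147526447992438, 0.0966, 92.2, 20) lin [0.1, -0.2, 0.3] rot [1.0, 0.1, -0.0]
```

```bash
python3 -m pendant '{"linear":[[0,0,0.1],[0,0,0.2],[0,0,0.2],[0,0,0.2],[0,0,0.2],[0,0,0.2],[0,0,-1],[0,0,-4],[0,0,-8],[0,-4,-10]],"rotation":[[0,0,0],[0,0,0],[0,0,0],[0,0,0],[0,0,0],[0,0,0],[0,0,0],[0,0,0],[0,0,0],[0,0,0]],"grip":[1,1,0.45,0.45,0.45,0.45,0.45,0.45,0.3,0.0]}'
python3 - <<'E'
from chk import *
pl((.3775,-.356,.11,82.7),(.3775,-.356,.026,82.7))
snap('top','t3.png')
for st,c_,r in find(cv2.imread('pics/raw_t3.png')):
        if  c_[0]<500 and c_[1]>150: print(st,c_.round(1))
print(cap_hull('top',2))
E
```

```text
time: 14.57
tool_pos: [0.56, -0.1526, 0.1846]
tool_rot: [0.128, 0.681, 0.71, 0.129]
contact_force: [0.1, -1.2, 2.8]
gripper_width: 0.814
F [ 0.1 -1.2  2.8]
t 14.6 w 0.81 j [ -27.  -12.  115.   11.   59. -124.]
(0.3775, -0.356, 0.11, 82.7) lin [-19.5, -20.5, 0.3] rot [20.9, -1.4, 9.6]
(0.3775, -0.356, 0.026, 82.7) lin [-19.5, -23.5, 8.1] rot [20.9, -1.4, 9.6]
[350 171  13   9 110] [355.9 174.9]
[378 170  13  10 117] [383.9 174.2]
[339 257  19  19 275] [347.6 265.9]
[379 260  19  18 239] [388.8 267.8]
[257 263  18  19 259] [265.3 271.7]
[456 271  14  10 108] [462.8 274.8]
[175 280  19  18 268] [184.4 288.6]
[225 324  14  13 114] [231.9 329.9]
((np.int64(375), np.int64(169), np.int64(17), np.int64(13)), (np.float64(382.9), np.float64(174.7)))
```

```bash
python3 -m pendant '{"linear":[[-3,-3,-1],[-6,-6,-1],[-9,-9,-1],[-12,-12,-1],[-15,-15,-0.5],[-18,-18.5,0],[-19.5,-20.5,1],[-19.5,-21.5,3],[-19.5,-22.5,5],[-19.5,-22.5,5]],"rotation":[[4,-0.3,2],[8,-0.6,4],[12,-0.9,6],[16,-1.2,8],[20.9,-1.4,9.6],[20.9,-1.4,9.6],[20.9,-1.4,9.6],[20.9,-1.4,9.6],[20.9,-1.4,9.6],[20.9,-1.4,9.6]],"grip":[0,0,0,0,0,0,0,0,0,0]}'
python3 - <<'E'
from chk import *
pl((.3775,-.356,.026,82.7))
E
```

```text
time: 15.45
tool_pos: [0.3656, -0.3507, 0.0462]
tool_rot: [-0.011, 0.752, 0.659, -0.003]
contact_force: [0.2, -0.2, -0.1]
gripper_width: 1.002
F [ 0.2 -0.2 -0.1]
t 15.4 w 1.0 j [ -52.    1.  116.   -0.   64. -134.]
(0.3775, -0.356, 0.026, 82.7) lin [-0.4, 1.3, 2.0] rot [-1.1, -0.6, -0.2]
```

```bash
python3 -m pendant '{"linear":[[0,0,0],[0,0,0],[0,0,0],[0,0,0],[0,0,0],[0,0,0],[0,0,0],[0,0,0],[0,0,0],[0,0,0]],"rotation":[[0,0,0],[0,0,0],[0,0,0],[0,0,0],[0,0,0],[0,0,0],[0,0,0],[0,0,0],[0,0,0],[0,0,0]],"grip":[0,0,0,0,0,0,0,0,0,0]}'
python3 - <<'E'
from chk import *
pl((.3775,-.356,.026,82.7))
E
```

```text
time: 16.28
tool_pos: [0.369, -0.3531, 0.0504]
tool_rot: [-0.006, 0.751, 0.66, -0.003]
contact_force: [0.5, -0.5, -0.2]
gripper_width: 0.997
F [ 0.5 -0.5 -0.2]
t 16.3 w 1.0 j [ -52.    1.  116.   -0.   64. -134.]
(0.3775, -0.356, 0.026, 82.7) lin [-0.2, 0.9, 2.4] rot [-0.8, -0.2, -0.1]
```

```bash
python3 -m pendant '{"linear":[[-0.2,0.4,0],[-0.2,0.9,1],[-0.2,0.9,2],[-0.2,0.9,2.4],[-0.2,0.9,2.4],[-0.2,0.9,2.4],[-0.2,0.9,2.4],[-0.2,0.9,2.4],[-0.2,0.9,2.4],[-0.2,0.9,2.4]],"rotation":[[-0.8,0,0],[-0.8,0,0],[-0.8,0,0],[-0.8,0,0],[-0.8,0,0],[-0.8,0,0],[-0.8,0,0],[-0.8,0,0],[-0.8,0,0],[-0.8,0,0]],"grip":[0,0,0,0,0,1,1,1,1,1]}'
python3 -m pendant '{"linear":[[0,0,0],[0,0,0],[0,0,-1],[0,0,-4],[0,0,-8],[0,0,-12],[0,0,-14],[0,0,-14],[0,0,-14],[0,0,-14]],"rotation":[[0,0,0],[0,0,0],[0,0,0],[0,0,0],[0,0,0],[0,0,0],[0,0,0],[0,0,0],[0,0,0],[0,0,0]],"grip":[1,1,1,1,1,1,1,1,1,1]}'
python3 - <<'E'
from plan import *
pl(lane(0,.006,.08),lane(0,.006,.05))
E
```

```text
time: 17.12
tool_pos: [0.3779, -0.3568, 0.0273]
tool_rot: [-0.0, 0.751, 0.66, 0.002]
contact_force: [0.2, -0.1, -1.0]
gripper_width: 0.376
time: 17.95
tool_pos: [0.3766, -0.3558, 0.1649]
tool_rot: [-0.002, 0.751, 0.66, 0.002]
contact_force: [-0.6, -0.1, -1.8]
gripper_width: 0.378
F [-0.6 -0.1 -1.8]
t 17.9 w 0.38 j [ -52.   -7.  111.    0.   76. -134.]
(0.6122137283582884, -0.2922639498936799, 0.17382753052282668, 92.2, 20) lin [9.3, 22.6, -0.9] rot [-20.0, 1.3, -9.6]
(0.6224665304574926, -0.29186388775973887, 0.14563675189924946, 92.2, 20) lin [9.5, 23.6, 2.0] rot [-20.0, 1.3, -9.6]
```

```bash
python3 -m pendant '{"linear":[[1.5,3,-1.5],[3,6,-3],[4.5,10,-3],[6,14,-3],[8,18,-2.5],[9.3,22.6,-2],[9.4,23.2,0.7],[9.4,23.2,0.7],[9.4,23.2,0.7],[9.4,23.2,0.7]],"rotation":[[-4,0.3,-2],[-8,0.6,-4],[-12,0.9,-6],[-16,1.1,-8],[-20,1.3,-9.6],[-20,1.3,-9.6],[-20,1.3,-9.6],[-20,1.3,-9.6],[-20,1.3,-9.6],[-20,1.3,-9.6]],"grip":[1,1,1,1,1,1,1,1,1,1]}'
python3 -m pendant '{"linear":[[0,0,0],[0,0,0],[0,0,0],[0,0,0],[0,0,0],[0,0,0],[0,0,0],[0,0,0],[0,0,0],[0,0,0]],"rotation":[[0,0,0],[0,0,0],[0,0,0],[0,0,0],[0,0,0],[0,0,0],[0,0,0],[0,0,0],[0,0,0],[0,0,0]],"grip":[1,1,1,1,1,1,1,1,1,1]}'
python3 - <<'E'
from plan import *
pl(lane(0,.006,.02),lane(0,.006,0))
E
```

```text
time: 18.78
tool_pos: [0.6182, -0.2927, 0.1574]
tool_rot: [0.12, 0.683, 0.71, 0.124]
contact_force: [0.8, 0.1, -0.4]
gripper_width: 0.378
time: 19.62
tool_pos: [0.6194, -0.2932, 0.1598]
tool_rot: [0.122, 0.682, 0.71, 0.125]
contact_force: [1.3, -0.0, -0.7]
gripper_width: 0.379
F [ 1.3 -0.  -0.7]
t 19.6 w 0.38 j [ -36.    6.  100.   14.   59. -134.]
(0.6327193325566969, -0.2914638256257979, 0.11744597327567219, 92.2, 20) lin [0.1, -0.2, 4.4] rot [0.1, 0.1, 0.1]
(0.6395545339561663, -0.2911971175365039, 0.09865212085995402, 92.2, 20) lin [0.1, -0.2, 6.4] rot [0.1, 0.1, 0.1]
```

```bash
python3 -m pendant '{"linear":[[0.1,-0.1,2],[0.1,-0.2,4],[0.1,-0.2,5],[0.1,-0.2,5.4],[0.1,-0.2,5.7],[0.1,-0.2,6],[0.1,-0.2,6.2],[0.1,-0.2,6.3],[0.1,-0.2,6.3],[0.1,-0.2,6.3]],"rotation":[[0,0,0],[0,0,0],[0,0,0],[0,0,0],[0,0,0],[0,0,0],[0,0,0],[0,0,0],[0,0,0],[0,0,0]],"grip":[1,1,1,1,1,1,1,1,1,1]}'
python3 -m pendant '{"linear":[[0,-0.1,0],[0,-0.2,0],[0,-0.3,0],[0,-0.4,0],[0,-0.5,0],[0,-0.6,0],[0,-0.7,0],[0,-0.8,0],[0,-0.8,0],[0,-0.8,0]],"rotation":[[0,0,0],[0,0,0],[0,0,0],[0,0,0],[0,0,0],[0,0,0],[0,0,0],[0,0,0],[0,0,0],[0,0,0]],"grip":[1,1,1,1,1,1,1,1,1,1]}'
python3 - <<'E'
from plan import *
pl(lane(0,.0,.0))
E
```

```text
time: 20.45
tool_pos: [0.6393, -0.2919, 0.1006]
tool_rot: [0.122, 0.682, 0.71, 0.125]
contact_force: [0.1, -0.1, -0.1]
gripper_width: 0.377
time: 21.28
tool_pos: [0.6336, -0.292, 0.099]
tool_rot: [0.124, 0.682, 0.709, 0.126]
contact_force: [6.6, 1.5, 0.3]
gripper_width: 0.376
F [6.6 1.5 0.3]
t 21.3 w 0.38 j [ -35.   11.  101.   15.   53. -135.]
(0.6339206655054263, -0.29141694987238026, 0.0966, 92.2, 20) lin [0.1, -0.0, 0.2] rot [0.4, 0.2, 0.1]
```

```bash
python3 -m pendant '{"linear":[[0,-0.2,0],[0,-0.3,0.1],[0,-0.3,0.2],[0,-0.3,0.2],[0,-0.3,0.2],[0,-0.3,0.2],[0,-0.3,0.2],[0,-0.3,-1],[0,-0.3,-4],[0,-0.3,-8]],"rotation":[[0,0,0],[0,0,0],[0,0,0],[0,0,0],[0,0,0],[0,0,0],[0,0,0],[0,0,0],[0,0,0],[0,0,0]],"grip":[1,1,1,0.45,0.45,0.45,0.45,0.45,0.45,0.45]}'
python3 -m pendant '{"linear":[[0,3,0],[0,6,0],[0,9,0],[0,11,0],[0,11,0],[0,11,0],[0,11,0],[0,11,0],[0,11,0],[0,11,0]],"rotation":[[0,0,0],[0,0,0],[0,0,0],[0,0,0],[0,0,0],[0,0,0],[0,0,0],[0,0,0],[0,0,0],[0,0,0]],"grip":[1,1,1,1,1,1,1,1,1,1]}'
python3 - <<'E'
from plan import *
pl(lane(0,.108,.008),lane(0,.08,.008))
E
```

```text
time: 22.12
tool_pos: [0.5989, -0.2916, 0.168]
tool_rot: [0.118, 0.683, 0.71, 0.124]
contact_force: [0.2, -1.0, 0.3]
gripper_width: 0.55
time: 22.95
tool_pos: [0.7037, -0.2889, 0.2085]
tool_rot: [0.121, 0.683, 0.71, 0.125]
contact_force: [-0.7, 0.0, 0.5]
gripper_width: -0.001
F [-0.7  0.   0.5]
t 22.9 w -0.0 j [ -32.   13.   88.   12.   63. -128.]
(0.7325962170589604, -0.28756665106232393, 0.1410557164454595, 92.2, 20) lin [0.0, 0.4, 7.3] rot [0.0, 0.1, 0.0]
(0.7063048309555066, -0.2885925352964135, 0.13147915243234076, 92.2, 20) lin [0.0, -2.4, 7.3] rot [0.0, 0.1, 0.0]
```

```bash
python3 -m pendant '{"linear":[[0,0.4,2.5],[0,0.4,5],[0,0.4,7.3],[0,0.4,7.3],[0,-0.6,7.3],[0,-1.3,7.3],[0,-1.7,7.3],[0,-2,7.3],[0,-2.3,7.3],[0,-2.3,7.3]],"rotation":[[0,0,0],[0,0,0],[0,0,0],[0,0,0],[0,0,0],[0,0,0],[0,0,0],[0,0,0],[0,0,0],[0,0,0]],"grip":[1,1,1,1,1,1,1,1,1,1]}'
python3 - <<'E'
from plan import *
pl(lane(0,.08,.008))
E
```

```text
time: 23.78
tool_pos: [0.7112, -0.29, 0.1386]
tool_rot: [0.127, 0.682, 0.709, 0.127]
contact_force: [7.4, 1.5, 3.6]
gripper_width: 0.002
F [7.4 1.5 3.6]
t 23.8 w 0.0 j [ -31.   17.   90.   13.   56. -129.]
(0.7063048309555066, -0.2885925352964135, 0.13147915243234076, 92.2, 20) lin [0.2, -0.7, 0.5] rot [0.7, 0.4, 0.1]
```

```bash
python3 -m pendant '{"linear":[[0,1.5,0],[0,2.7,0],[0,2.7,-4],[0,2.7,-7],[4,2.7,-7],[8,2.7,-7],[12,2.7,-7],[14.4,2.7,-7],[14.4,2.7,-7],[14.4,2.7,-7]],"rotation":[[0,0,0],[0,0,0],[0,0,0],[0,0,0],[0,0,0],[0,0,0],[0,0,0],[0,0,0],[0,0,0],[0,0,0]],"grip":[1,1,1,1,1,1,1,1,1,1]}'
python3 -m pendant '{"linear":[[0,0,2.5],[0,0,5],[0,0,7],[0,0,7],[0,-0.8,7],[0,-1.5,7],[0,-2,7],[0,-2.4,7],[0,-2.7,7],[0,-2.7,7]],"rotation":[[0,0,0],[0,0,0],[0,0,0],[0,0,0],[0,0,0],[0,0,0],[0,0,0],[0,0,0],[0,0,0],[0,0,0]],"grip":[1,1,1,1,1,1,1,1,1,1]}'
python3 - <<'E'
from plan import *
pl(lane(2,.08,.008))
E
python3 -m pendant '{"linear":[[0,1.5,0],[0,2.7,0],[0,2.7,-4],[0,2.7,-7],[4,2.7,-7],[7.2,2.7,-7],[7.2,2.7,-7],[7.2,2.7,-7],[7.2,2.7,-7],[7.2,2.7,-7]],"rotation":[[0,0,0],[0,0,0],[0,0,0],[0,0,0],[0,0,0],[0,0,0],[0,0,0],[0,0,0],[0,0,0],[0,0,0]],"grip":[1,1,1,1,1,1,1,1,1,1]}'
```

```text
time: 24.62
tool_pos: [0.7037, -0.1437, 0.2088]
tool_rot: [0.123, 0.681, 0.711, 0.125]
contact_force: [-0.0, 0.3, 0.5]
gripper_width: 0.0
time: 25.45
tool_pos: [0.7056, -0.1458, 0.1377]
tool_rot: [0.127, 0.682, 0.709, 0.128]
contact_force: [6.1, 1.3, 2.8]
gripper_width: 0.003
F [6.1 1.3 2.8]
t 25.4 w 0.0 j [ -20.   10.   98.    9.   53. -117.]
(0.7006902545032414, -0.14470203341647123, 0.13147915243234076, 92.2, 20) lin [0.1, -0.7, 0.4] rot [0.8, 0.3, 0.1]
time: 26.28
tool_pos: [0.7008, -0.0738, 0.2073]
tool_rot: [0.122, 0.683, 0.71, 0.125]
contact_force: [0.2, 0.3, 0.1]
gripper_width: -0.003
```

Lane 2 is home. The push stalled at the same ds as lane 0. Lane 3 next, then out of the way and re-image for the jars.

```bash
python3 -m pendant '{"linear":[[0,0,2.5],[0,0,5],[0,0,7],[0,0,7],[0,-0.8,7],[0,-1.5,7],[0,-2,7],[0,-2.4,7],[0,-2.7,7],[0,-2.7,7]],"rotation":[[0,0,0],[0,0,0],[0,0,0],[0,0,0],[0,0,0],[0,0,0],[0,0,0],[0,0,0],[0,0,0],[0,0,0]],"grip":[1,1,1,1,1,1,1,1,1,1]}'
python3 - <<'E'
from plan import *
pl(lane(3,.08,.008))
E
python3 -m pendant '{"linear":[[0,1.5,0],[0,2.7,0],[0,2.7,-4],[0,2.7,-8],[0,0,-11],[0,-4,-12],[0,-8,-12],[0,-12,-11],[0,-15,-10],[0,-15,-10]],"rotation":[[0,0,0],[0,0,0],[0,0,0],[0,0,0],[4,0,0],[8,0,0],[12,0,0],[16,0,0],[20,0,0],[20,0,0]],"grip":[1,1,1,1,1,1,0,0,0,0]}'
python3 - <<'E'
from chk import *
snap('top','t4.png')
for st,c_,r in find(cv2.imread('pics/raw_t4.png')):
  if  c_[0]<500 and c_[1]>150: print(st,c_.round(1),px2w('top',*c_,.07).round(3))
for k in(0,2,3):print(cap_hull('top',k))
pl()
E
```

```text
time: 27.12
tool_pos: [0.7027, -0.0736, 0.1373]
tool_rot: [0.127, 0.682, 0.709, 0.128]
contact_force: [5.4, 0.8, 3.0]
gripper_width: 0.001
F [5.4 0.8 3. ]
t 27.1 w 0.0 j [ -14.    8.  100.    7.   52. -110.]
(0.6978829662771088, -0.07275678247650011, 0.13147915243234076, 92.2, 20) lin [0.1, -0.7, 0.4] rot [0.8, 0.3, 0.1]
time: 27.95
tool_pos: [0.5198, -0.0791, 0.1706]
tool_rot: [-0.002, 0.693, 0.721, -0.003]
contact_force: [0.2, -0.8, -0.7]
gripper_width: 0.568
[433 169  14   9 119] [439.5 172.8] [ 0.709 -0.3    0.07 ]
[350 171  13  10 116] [355.8 175.1] [ 0.7   -0.076  0.07 ]
[377 170  14  10 118] [383.9 174.1] [ 0.704 -0.151  0.07 ]
[383 260  15  19 195] [390.3 269.7] [ 0.446 -0.166  0.07 ]
[256 263  19  19 261] [265.2 271.7] [0.436 0.159 0.07 ]
[175 280  19  18 267] [184.4 288.6] [0.39  0.366 0.07 ]
[225 324  15  13 116] [231.8 329.8] [0.286 0.239 0.07 ]
((np.int64(430), np.int64(168), np.int64(18), np.int64(12)), (np.float64(438.5), np.float64(173.5)))
((np.int64(375), np.int64(169), np.int64(17), np.int64(13)), (np.float64(382.9), np.float64(174.7)))
((np.int64(348), np.int64(169), np.int64(16), np.int64(13)), (np.float64(355.7), np.float64(175.2)))
F [0.8 0.8 0.3]
t 28.0 w 0.65 j [ -17.   -7.  110.   -0.   77. -109.]
```

Run:
```python
from chk import *
pl((.456,-.054,.13,56.6),(.456,-.054,.06,56.6))
print(px2w('top',489/1.25,384/1.25,.07))
```

```text
F [0.8 0.8 0.3]
t 28.0 w 0.65 j [ -17.   -7.  110.   -0.   77. -109.]
(0.456, -0.054, 0.13, 56.6) lin [2.8, -6.5, 4.3] rot [-0.0, 0.1, 35.6]
(0.456, -0.054, 0.06, 56.6) lin [2.8, -6.5, 11.3] rot [-0.0, 0.1, 35.6]
[ 0.34905835 -0.16719666  0.07      ]
```

```bash
python3 -m pendant '{"linear":[[0.6,-1.5,0],[1.2,-3,1],[1.8,-4.5,2],[2.4,-6,3],[2.8,-6.5,4.3],[2.8,-6.5,5],[2.8,-6.5,5],[2.8,-6.5,5],[2.8,-6.5,5],[2.8,-6.5,5]],"rotation":[[0,0,7],[0,0,14],[0,0,21],[0,0,28],[0,0,35.6],[0,0,35.6],[0,0,35.6],[0,0,35.6],[0,0,35.6],[0,0,35.6]],"grip":[0,0,0,0,0,0,0,0,0,0]}'
python3 - <<'E'
from chk import *
pl((.456,-.054,.06,56.6))
E
```

```text
time: 28.83
tool_pos: [0.4599, -0.0549, 0.1256]
tool_rot: [0.002, 0.88, 0.475, 0.001]
contact_force: [0.3, -0.6, -0.4]
gripper_width: 0.999
F [ 0.3 -0.6 -0.4]
t 28.8 w 1.0 j [-16. -13. 120.  -0.  73. -73.]
(0.456, -0.054, 0.06, 56.6) lin [-0.1, -0.4, 6.6] rot [0.3, 0.0, 0.1]
```

```bash
python3 -m pendant '{"linear":[[-0.1,-0.4,1],[-0.1,-0.4,3],[-0.1,-0.4,5],[-0.1,-0.4,6.6],[-0.1,-0.4,6.6],[-0.1,-0.4,6.6],[-0.1,-0.4,6.6],[-0.1,-0.4,6.6],[-0.1,-0.4,6.6],[-0.1,-0.4,6.6]],"rotation":[[0,0,0],[0,0,0],[0,0,0],[0,0,0],[0,0,0],[0,0,0],[0,0,0],[0,0,0],[0,0,0],[0,0,0]],"grip":[0,0,0,0,0,0,1,1,1,1]}'
python3 -m pendant '{"linear":[[0,0,0],[0,0,0],[0,0,0],[0,0,-3],[0,0,-6],[0,0,-9],[0,0,-10],[0,0,-10],[0,0,-10],[0,0,-10]],"rotation":[[0,0,0],[0,0,0],[0,0,0],[0,0,0],[0,0,0],[0,0,0],[0,0,0],[0,0,0],[0,0,0],[0,0,0]],"grip":[1,1,1,1,1,1,1,1,1,1]}'
python3 - <<'E'
from chk import *
pl((.6785,.1531,.15,56.6),(.6785,.1531,.07,56.6))
E
```

```text
time: 29.67
tool_pos: [0.4562, -0.0538, 0.06]
tool_rot: [0.003, 0.88, 0.474, 0.001]
contact_force: [0.6, -0.1, 4.9]
gripper_width: 0.587
time: 30.5
tool_pos: [0.4532, -0.0526, 0.1556]
tool_rot: [0.0, 0.88, 0.474, -0.001]
contact_force: [-0.1, 0.6, -1.6]
gripper_width: 0.595
F [-0.1  0.6 -1.6]
t 30.5 w 0.6 j [-16. -16. 120.  -0.  77. -73.]
(0.6785, 0.1531, 0.15, 56.6) lin [29.6, 7.5, 0.5] rot [-0.1, 0.1, 0.0]
(0.6785, 0.1531, 0.07, 56.6) lin [29.6, 7.5, 8.5] rot [-0.1, 0.1, 0.0]
```

```bash
python3 -m pendant '{"linear":[[3,0.8,0],[7,1.8,0],[11,2.8,0],[15,3.8,0],[19,4.8,0],[23,5.8,0],[27,6.8,0],[29.6,7.5,0.5],[29.6,7.5,0.5],[29.6,7.5,0.5]],"rotation":[[0,0,0],[0,0,0],[0,0,0],[0,0,0],[0,0,0],[0,0,0],[0,0,0],[0,0,0],[0,0,0],[0,0,0]],"grip":[1,1,1,1,1,1,1,1,1,1]}'
python3 -m pendant '{"linear":[[0,0,0],[0,0,0],[0,0,0],[0,0,1],[0,0,2],[0,0,2],[0,0,2],[0,0,2],[0,0,2],[0,0,2]],"rotation":[[0,0,0],[0,0,0],[0,0,0],[0,0,0],[0,0,0],[0,0,0],[0,0,0],[0,0,0],[0,0,0],[0,0,0]],"grip":[1,1,1,1,1,1,1,1,1,1]}'
python3 - <<'E'
from chk import *
pl((.6785,.1531,.11,56.6),(.6785,.1531,.07,56.6))
snap('side','s8.png',(330,120,460,220),6)
E
```

```text
time: 31.33
tool_pos: [0.6787, 0.1537, 0.1484]
tool_rot: [0.0, 0.88, 0.475, -0.003]
contact_force: [0.7, -1.1, -2.2]
gripper_width: 0.588
time: 32.17
tool_pos: [0.6805, 0.1529, 0.1337]
tool_rot: [0.002, 0.88, 0.474, 0.001]
contact_force: [-0.6, 0.0, -1.7]
gripper_width: 0.591
F [-0.6  0.  -1.7]
t 32.2 w 0.59 j [  7.  18.  88.  -0.  75. -50.]
(0.6785, 0.1531, 0.11, 56.6) lin [-0.1, -0.2, 2.4] rot [0.2, 0.0, 0.0]
(0.6785, 0.1531, 0.07, 56.6) lin [-0.1, -0.2, 6.4] rot [0.2, 0.0, 0.0]
```

View pics/s8.png

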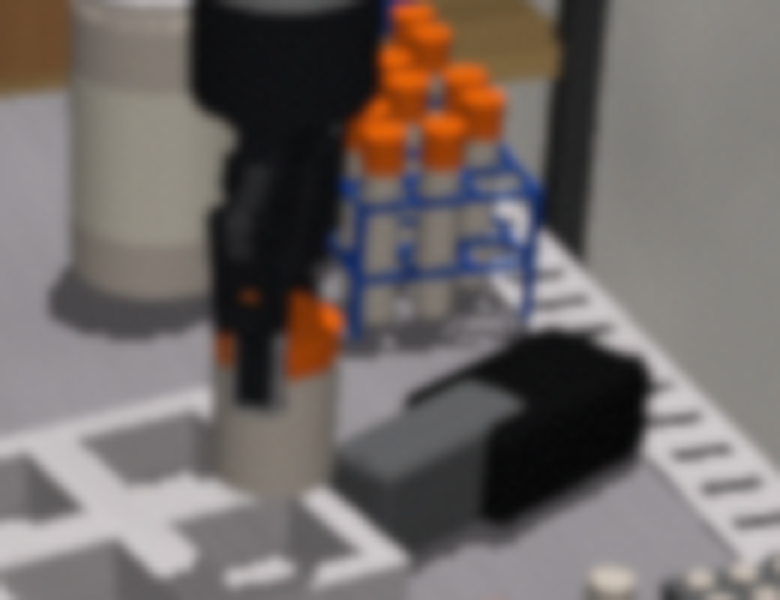

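```bash
python3 -m pendant '{"linear":[[-0.1,-0.2,1],[-0.1,-0.2,2.4],[-0.1,-0.2,3],[-0.1,-0.2,3.6],[-0.1,-0.2,4.2],[-0.1,-0.2,4.8],[-0.1,-0.2,5.4],[-0.1,-0.2,6],[-0.1,-0.2,6.3],[-0.1,-0.2,6.3]],"rotation":[[0,0,0],[0,0,0],[0,0,0],[0,0,0],[0,0,0],[0,0,0],[0,0,0],[0,0,0],[0,0,0],[0,0,0]],"grip":[1,1,1,1,1,1,1,1,1,1]}'
python3 - <<'E'
from chk import *
pl((.6785,.1531,.07,56.6))
E
```

```text
time: 33.05
tool_pos: [0.6782, 0.153, 0.0703]
tool_rot: [0.002, 0.88, 0.474, 0.0]
contact_force: [1.2, 0.6, -1.9]
gripper_width: 0.591
F [ 1.2  0.6 -1.9]
t 33.0 w 0.59 j [  7.  21.  90.  -0.  69. -50.]
(0.6785, 0.1531, 0.07, 56.6) lin [0.0, 0.0, 0.0] rot [0.2, 0.1, 0.0]
```

```bash
python3 -m pendant '{"linear":[[0,0,0.1],[0,0,0.1],[0,0,0.1],[0,0,0.1],[0,0,-2],[0,0,-6],[0,0,-9],[-4,-1,-9],[-8,-2,-9],[-12,-3,-9]],"rotation":[[0,0,0],[0,0,0],[0,0,0],[0,0,0],[0,0,0],[0,0,0],[0,0,0],[0,0,0],[0,0,0],[0,0,0]],"grip":[0.2,0.2,0.2,0.2,0.1,0,0,0,0,0]}'
python3 - <<'E'
from chk import *
pl((.448,-.160,.13,56.6),(.448,-.160,.06,56.6))
E
```

```text
time: 33.88
tool_pos: [0.5865, 0.069, 0.1615]
tool_rot: [0.002, 0.88, 0.475, 0.001]
contact_force: [0.4, -1.8, 1.0]
gripper_width: 1.002
F [ 0.4 -1.8  1. ]
t 33.9 w 1.0 j [ -0.   2. 102.  -0.  75. -57.]
(0.448, -0.16, 0.13, 56.6) lin [-26.7, 1.0, 3.2] rot [0.3, 0.0, 0.1]
(0.448, -0.16, 0.06, 56.6) lin [-26.7, 0.9, 10.2] rot [0.3, 0.0, 0.1]
```

```bash
python3 -m pendant '{"linear":[[-4,0,0],[-8,0,0],[-12,0,0],[-16,0.5,0],[-20,0.5,0],[-24,1,1],[-26.2,1,3],[-26.2,1,3],[-26.2,1,3],[-26.2,1,3]],"rotation":[[0,0,0],[0,0,0],[0,0,0],[0,0,0],[0,0,0],[0,0,0],[0,0,0],[0,0,0],[0,0,0],[0,0,0]],"grip":[0,0,0,0,0,0,0,0,0,0]}'
python3 - <<'E'
from chk import *
pl((.448,-.160,.06,56.6))
E
```

```text
time: 34.72
tool_pos: [0.4516, -0.1548, 0.1312]
tool_rot: [0.002, 0.88, 0.474, 0.001]
contact_force: [-0.2, -0.3, 0.6]
gripper_width: 0.998
F [-0.2 -0.3  0.6]
t 34.7 w 1.0 j [-28. -12. 118.  -0.  73. -84.]
(0.448, -0.16, 0.06, 56.6) lin [-0.6, -0.0, 7.1] rot [0.2, 0.0, 0.0]
```

```bash
python3 -m pendant '{"linear":[[-0.6,0,1],[-0.6,0,3],[-0.6,0,5],[-0.6,0,7.1],[-0.6,0,7.1],[-0.6,0,7.1],[-0.6,0,7.1],[-0.6,0,7.1],[-0.6,0,7.1],[-0.6,0,7.1]],"rotation":[[0,0,0],[0,0,0],[0,0,0],[0,0,0],[0,0,0],[0,0,0],[0,0,0],[0,0,0],[0,0,0],[0,0,0]],"grip":[0,0,0,0,0,0,1,1,1,1]}'
python3 -m pendant '{"linear":[[0,0,0],[0,0,0],[0,0,0],[0,0,-3],[0,0,-6],[0,0,-9],[0,0,-10],[0,0,-10],[0,0,-10],[0,0,-10]],"rotation":[[0,0,0],[0,0,0],[0,0,0],[0,0,0],[0,0,0],[0,0,0],[0,0,0],[0,0,0],[0,0,0],[0,0,0]],"grip":[1,1,1,1,1,1,1,1,1,1]}'
python3 - <<'E'
from chk import *
pl((.5943,.1358,.16,56.6),(.5943,.1358,.11,56.6))
E
```

```text
time: 35.55
tool_pos: [0.4494, -0.1609, 0.0616]
tool_rot: [0.003, 0.88, 0.474, 0.001]
contact_force: [-0.3, 0.1, 4.4]
gripper_width: 0.592
time: 36.38
tool_pos: [0.4464, -0.1591, 0.1569]
tool_rot: [-0.0, 0.88, 0.474, -0.001]
contact_force: [-0.5, 0.2, -2.1]
gripper_width: 0.586
F [-0.5  0.2 -2.1]
t 36.4 w 0.59 j [-29. -14. 117.  -0.  76. -85.]
(0.5943, 0.1358, 0.16, 56.6) lin [32.8, -3.9, -0.4] rot [-0.1, 0.1, 0.0]
(0.5943, 0.1358, 0.11, 56.6) lin [32.8, -3.9, 4.6] rot [-0.1, 0.1, 0.0]
```

```bash
python3 -m pendant '{"linear":[[4,-0.5,-1],[8,-1,-1],[12,-1.5,-1],[16,-2,-1],[20,-2.5,-1],[24,-3,-1],[28,-3.5,-1],[32,-3.9,-0.4],[32.8,-3.9,2],[32.8,-3.9,2]],"rotation":[[0,0,0],[0,0,0],[0,0,0],[0,0,0],[0,0,0],[0,0,0],[0,0,0],[0,0,0],[0,0,0],[0,0,0]],"grip":[1,1,1,1,1,1,1,1,1,1]}'
python3 -m pendant '{"linear":[[0,0,0],[0,0,0],[0,0,0],[0,0,0],[0,0,0],[0,0,0],[0,0,0],[0,0,0],[0,0,0],[0,0,0]],"rotation":[[0,0,0],[0,0,0],[0,0,0],[0,0,0],[0,0,0],[0,0,0],[0,0,0],[0,0,0],[0,0,0],[0,0,0]],"grip":[1,1,1,1,1,1,1,1,1,1]}'
python3 - <<'E'
from chk import *
pl((.5943,.1358,.07,56.6))
E
```

```text
time: 37.22
tool_pos: [0.5924, 0.1377, 0.1314]
tool_rot: [-0.001, 0.879, 0.476, -0.005]
contact_force: [-1.1, 0.5, -4.1]
gripper_width: 0.587
time: 38.05
tool_pos: [0.5956, 0.1355, 0.139]
tool_rot: [0.002, 0.88, 0.474, 0.0]
contact_force: [-0.8, 0.4, -1.6]
gripper_width: 0.593
F [-0.8  0.4 -1.6]
t 38.0 w 0.59 j [  6.   7. 100.  -0.  73. -51.]
(0.5943, 0.1358, 0.07, 56.6) lin [-0.0, -0.1, 6.9] rot [0.2, 0.1, 0.0]
```

```bash
python3 -m pendant '{"linear":[[0,-0.1,1.5],[0,-0.1,2.5],[0,-0.1,3.2],[0,-0.1,3.9],[0,-0.1,4.6],[0,-0.1,5.3],[0,-0.1,6],[0,-0.1,6.5],[0,-0.1,6.8],[0,-0.1,6.8]],"rotation":[[0,0,0],[0,0,0],[0,0,0],[0,0,0],[0,0,0],[0,0,0],[0,0,0],[0,0,0],[0,0,0],[0,0,0]],"grip":[1,1,1,1,1,1,1,1,1,1]}'
python3 - <<'E'
from chk import *
pl((.5943,.1358,.07,56.6))
E
```

```text
time: 38.88
tool_pos: [0.5952, 0.1359, 0.0717]
tool_rot: [0.002, 0.88, 0.474, 0.0]
contact_force: [-1.9, -0.8, 3.2]
gripper_width: 0.592
F [-1.9 -0.8  3.2]
t 38.9 w 0.59 j [  6.  11. 102.  -0.  67. -51.]
(0.5943, 0.1358, 0.07, 56.6) lin [-0.1, -0.1, 0.2] rot [0.2, 0.1, 0.0]
```

```bash
python3 -m pendant '{"linear":[[0,0,0],[0,0,0],[0,0,0],[0,0,0],[0,0,-2],[0,0,-6],[0,0,-9],[0,0,-9],[0,0,-9],[0,0,-9]],"rotation":[[0,0,0],[0,0,0],[0,0,0],[0,0,0],[0,0,0],[0,0,0],[0,0,0],[0,0,0],[0,0,0],[0,0,0]],"grip":[0.2,0.2,0.2,0.2,0.1,0,0,0,0,0]}'
python3 - <<'E'
from chk import *
snap('top','t5.png')
for st,c_,r in find(cv2.imread('pics/raw_t5.png')):
  if  c_[0]<500 and c_[1]>150: print(st,c_.round(1),px2w('top',*c_,.07).round(3))
pl((.437,.159,.12,56.6),(.437,.159,.06,56.6))
E
```

```text
time: 39.72
tool_pos: [0.5945, 0.1361, 0.1607]
tool_rot: [0.002, 0.88, 0.474, -0.0]
contact_force: [-0.1, -0.4, 0.3]
gripper_width: 1.002
[433 169  14   9 117] [439.6 172.8] [ 0.709 -0.301  0.07 ]
[350 171  13   9 110] [355.8 174.9] [ 0.7   -0.075  0.07 ]
[377 170  14  10 118] [383.9 174.1] [ 0.704 -0.151  0.07 ]
[176 280  18  18 267] [184.5 288.6] [0.389 0.366 0.07 ]
[225 324  12  13 106] [231.2 329.9] [0.286 0.241 0.07 ]
F [-0.2 -0.5 -0.4]
t 39.8 w 1.0 j [  6.   5.  99.  -0.  76. -51.]
(0.437, 0.159, 0.12, 56.6) lin [-6.7, -14.4, 4.0] rot [0.1, 0.2, 0.0]
(0.437, 0.159, 0.06, 56.6) lin [-6.7, -14.4, 10.0] rot [0.1, 0.2, 0.0]
```

```bash
python3 - <<'E'
from chk import *
a=cv2.imread('pics/raw_side0.png'); snap('side','s9.png'); b=cv2.imread('pics/raw_s9.png')
for im in(a,b):
  for st,c_,r in find(im):
    if c_[1]>150 and c_[0]<440 and c_[1]<330: print(st,c_.round(1))
  print()
E
python3 -m pendant '{"linear":[[-1.5,-3,0],[-3,-6,0],[-4.5,-9,0],[-6,-12,1],[-6.7,-14.4,3],[-6.7,-14.4,4],[-6.7,-14.4,4],[-6.7,-14.4,4],[-6.7,-14.4,4],[-6.7,-14.4,4]],"rotation":[[0,0,0],[0,0,0],[0,0,0],[0,0,0],[0,0,0],[0,0,0],[0,0,0],[0,0,0],[0,0,0],[0,0,0]],"grip":[0,0,0,0,0,0,0,0,0,0]}'
python3 - <<'E'
from chk import *
pl((.437,.159,.06,56.6))
E
```

```text
[240 173  18  13 192] [248.9 179.4]
[269 203  24  19 343] [281.5 212.8]
[210 212  14  18 211] [216.3 220.6]
[425 224  12   8  74] [430.5 227.7]
[293 244  30  29 555] [309.3 259.7]
[300 284  27  22 478] [313.2 294.6]
[118 288  20  32 239] [129.2 304. ]

[240 173  18  13 191] [248.9 179.3]
[364 192  21  14 243] [374.1 198.3]
[334 200  20  14 246] [343.7 206.2]
[269 207  21  15 255] [278.9 214.1]
[210 212  14  18 211] [216.3 220.6]
[403 221  35  42 537] [421.2 241.3]
[424 224  13   9  83] [430.5 228. ]
[124 279  15  15 107] [131.6 287. ]

time: 40.65
tool_pos: [0.4393, 0.1591, 0.1218]
tool_rot: [0.002, 0.88, 0.474, 0.001]
contact_force: [0.3, -0.0, 0.0]
gripper_width: 1.004
F [ 0.3 -0.   0. ]
t 40.6 w 1.0 j [ 11. -12. 120.  -0.  72. -46.]
(0.437, 0.159, 0.06, 56.6) lin [-0.1, -0.2, 6.2] rot [0.2, 0.0, -0.0]
```

```bash
python3 -m pendant '{"linear":[[-0.1,-0.2,1],[-0.1,-0.2,3],[-0.1,-0.2,5],[-0.1,-0.2,6.2],[-0.1,-0.2,6.2],[-0.1,-0.2,6.2],[-0.1,-0.2,6.2],[-0.1,-0.2,6.2],[-0.1,-0.2,6.2],[-0.1,-0.2,6.2]],"rotation":[[0,0,0],[0,0,0],[0,0,0],[0,0,0],[0,0,0],[0,0,0],[0,0,0],[0,0,0],[0,0,0],[0,0,0]],"grip":[0,0,0,0,0,0,1,1,1,1]}'
python3 -m pendant '{"linear":[[0,0,0],[0,0,0],[0,0,0],[0,0,-3],[0,0,-6],[0,0,-9],[0,0,-12],[0,0,-12],[0,0,-12],[0,0,-12]],"rotation":[[0,0,0],[0,0,0],[0,0,0],[0,0,0],[0,0,0],[0,0,0],[0,0,0],[0,0,0],[0,0,0],[0,0,0]],"grip":[1,1,1,1,1,1,1,1,1,1]}'
python3 - <<'E'
from chk import *
pl((.6613,.2373,.18,56.6),(.6613,.2373,.13,56.6))
E
```

```text
time: 41.48
tool_pos: [0.4368, 0.1595, 0.0602]
tool_rot: [0.002, 0.88, 0.474, 0.001]
contact_force: [0.4, -0.4, 4.6]
gripper_width: 0.595
time: 42.32
tool_pos: [0.4346, 0.1596, 0.1774]
tool_rot: [0.001, 0.88, 0.474, -0.001]
contact_force: [-1.3, -0.2, -2.7]
gripper_width: 0.593
F [-1.3 -0.2 -2.7]
t 42.3 w 0.59 j [ 11. -17. 118.  -0.  79. -46.]
(0.6613, 0.2373, 0.18, 56.6) lin [19.0, 14.7, -0.3] rot [0.1, 0.1, 0.0]
(0.6613, 0.2373, 0.13, 56.6) lin [19.0, 14.7, 4.7] rot [0.1, 0.1, 0.0]
```

```bash
python3 -m pendant '{"linear":[[3,2.2,0],[6,4.5,0],[9,7,0],[12,9.3,0],[15,11.6,0],[18,14,0],[19,14.7,0],[19,14.7,2],[19,14.7,4],[19,14.7,4]],"rotation":[[0,0,0],[0,0,0],[0,0,0],[0,0,0],[0,0,0],[0,0,0],[0,0,0],[0,0,0],[0,0,0],[0,0,0]],"grip":[1,1,1,1,1,1,1,1,1,1]}'
python3 -m pendant '{"linear":[[0,0,0],[0,0,0],[0,0,0],[0,0,0],[0,0,0],[0,0,0],[0,0,0],[0,0,0],[0,0,0],[0,0,0]],"rotation":[[0,0,0],[0,0,0],[0,0,0],[0,0,0],[0,0,0],[0,0,0],[0,0,0],[0,0,0],[0,0,0],[0,0,0]],"grip":[1,1,1,1,1,1,1,1,1,1]}'
python3 - <<'E'
from chk import *
pl((.6613,.2373,.07,56.6))
E
```

```text
time: 43.15
tool_pos: [0.6585, 0.2363, 0.1296]
tool_rot: [-0.0, 0.88, 0.474, -0.007]
contact_force: [-1.5, 0.3, -4.2]
gripper_width: 0.591
time: 43.98
tool_pos: [0.6626, 0.2374, 0.1388]
tool_rot: [0.002, 0.88, 0.474, 0.0]
contact_force: [-0.4, -0.6, -2.1]
gripper_width: 0.594
F [-0.4 -0.6 -2.1]
t 44.0 w 0.59 j [ 14.  18.  86.  -0.  75. -43.]
(0.6613, 0.2373, 0.07, 56.6) lin [-0.1, -0.1, 6.9] rot [0.2, 0.1, 0.0]
```

```bash
python3 -m pendant '{"linear":[[-0.1,-0.1,1.5],[-0.1,-0.1,2.5],[-0.1,-0.1,3.2],[-0.1,-0.1,3.9],[-0.1,-0.1,4.6],[-0.1,-0.1,5.3],[-0.1,-0.1,6],[-0.1,-0.1,6.5],[-0.1,-0.1,6.8],[-0.1,-0.1,6.8]],"rotation":[[0,0,0],[0,0,0],[0,0,0],[0,0,0],[0,0,0],[0,0,0],[0,0,0],[0,0,0],[0,0,0],[0,0,0]],"grip":[1,1,1,1,1,1,1,1,1,1]}'
python3 - <<'E'
from chk import *
pl((.6613,.2373,.07,56.6))
E
```

```text
time: 44.82
tool_pos: [0.6615, 0.2369, 0.0708]
tool_rot: [0.002, 0.88, 0.474, 0.0]
contact_force: [0.3, 0.2, -2.2]
gripper_width: 0.587
F [ 0.3  0.2 -2.2]
t 44.8 w 0.59 j [ 14.  22.  88.  -0.  69. -43.]
(0.6613, 0.2373, 0.07, 56.6) lin [0.0, -0.0, 0.1] rot [0.2, 0.1, 0.0]
```

```bash
python3 -m pendant '{"linear":[[0,0,0.1],[0,0,0.1],[0,0,0.1],[0,0,0.1],[0,0,-2],[0,0,-6],[0,0,-9],[0,0,-9],[0,0,-9],[0,0,-9]],"rotation":[[0,0,0],[0,0,0],[0,0,0],[0,0,0],[0,0,0],[0,0,0],[0,0,0],[0,0,0],[0,0,0],[0,0,0]],"grip":[0.2,0.2,0.2,0.2,0.1,0,0,0,0,0]}'
python3 - <<'E'
from chk import *
snap('top','t6.png')
for st,c_,r in find(cv2.imread('pics/raw_t6.png')):
  if  c_[0]<500 and c_[1]>150: print(st,c_.round(1),px2w('top',*c_,.07).round(3))
pl((.391,.366,.12,56.6),(.391,.366,.06,56.6))
E
```

```text
time: 45.65
tool_pos: [0.6611, 0.2371, 0.1607]
tool_rot: [0.002, 0.88, 0.474, 0.0]
contact_force: [0.7, -0.0, 0.1]
gripper_width: 1.003
[433 169  14   9 120] [439.5 172.9] [ 0.709 -0.3    0.07 ]
[350 171  13   9 110] [355.7 174.9] [ 0.7   -0.075  0.07 ]
[378 170  13  10 118] [383.9 174.1] [ 0.704 -0.151  0.07 ]
[261 173  18  17 252] [269.9 180.9] [0.68  0.154 0.07 ]
[267 203  18  18 252] [275.3 211.7] [0.596 0.137 0.07 ]
[175 280  20  18 275] [184.5 288.6] [0.389 0.366 0.07 ]
F [0.  0.1 0.3]
t 45.7 w 1.0 j [ 14.  17.  86.  -0.  77. -43.]
(0.391, 0.366, 0.12, 56.6) lin [-4.0, -29.6, 3.9] rot [0.1, 0.2, 0.0]
(0.391, 0.366, 0.06, 56.6) lin [-4.0, -29.6, 9.9] rot [0.1, 0.2, 0.0]
```

```bash
python3 -m pendant '{"linear":[[-0.5,-4,0],[-1,-8,0],[-1.6,-12,0],[-2.2,-16,0],[-2.8,-20,0],[-3.4,-24,0],[-4,-28,1],[-4,-29.6,3.9],[-4,-29.6,3.9],[-4,-29.6,3.9]],"rotation":[[0,0,0],[0,0,0],[0,0,0],[0,0,0],[0,0,0],[0,0,0],[0,0,0],[0,0,0],[0,0,0],[0,0,0]],"grip":[0,0,0,0,0,0,0,0,0,0]}'
python3 -m pendant '{"linear":[[0,0,0],[0,0,0],[0,0,0],[0,0,0],[0,0,0],[0,0,0],[0,0,0],[0,0,0],[0,0,0],[0,0,0]],"rotation":[[0,0,0],[0,0,0],[0,0,0],[0,0,0],[0,0,0],[0,0,0],[0,0,0],[0,0,0],[0,0,0],[0,0,0]],"grip":[0,0,0,0,0,0,0,0,0,0]}'
python3 - <<'E'
from chk import *
pl((.391,.366,.06,56.6))
E
```

```text
time: 46.53
tool_pos: [0.3896, 0.3653, 0.1176]
tool_rot: [0.002, 0.88, 0.475, -0.003]
contact_force: [0.1, -0.3, 0.1]
gripper_width: 1.001
time: 47.37
tool_pos: [0.3921, 0.3664, 0.121]
tool_rot: [0.002, 0.88, 0.474, 0.0]
contact_force: [0.3, -0.3, -0.3]
gripper_width: 0.999
F [ 0.3 -0.3 -0.3]
t 47.4 w 1.0 j [ 35.  -2. 111.  -0.  71. -21.]
(0.391, 0.366, 0.06, 56.6) lin [-0.1, -0.1, 6.1] rot [0.2, 0.1, 0.0]
```

```bash
python3 -m pendant '{"linear":[[-0.1,-0.1,1],[-0.1,-0.1,3],[-0.1,-0.1,5],[-0.1,-0.1,6.1],[-0.1,-0.1,6.1],[-0.1,-0.1,6.1],[-0.1,-0.1,6.1],[-0.1,-0.1,6.1],[-0.1,-0.1,6.1],[-0.1,-0.1,6.1]],"rotation":[[0,0,0],[0,0,0],[0,0,0],[0,0,0],[0,0,0],[0,0,0],[0,0,0],[0,0,0],[0,0,0],[0,0,0]],"grip":[0,0,0,0,0,0,1,1,1,1]}'
python3 -m pendant '{"linear":[[0,0,0],[0,0,0],[0,0,0],[0,0,-3],[0,0,-6],[0,0,-9],[0,0,-12],[0,0,-12],[0,0,-12],[0,0,-12]],"rotation":[[0,0,0],[0,0,0],[0,0,0],[0,0,0],[0,0,0],[0,0,0],[0,0,0],[0,0,0],[0,0,0],[0,0,0]],"grip":[1,1,1,1,1,1,1,1,1,1]}'
python3 - <<'E'
from chk import *
pl((.577,.2201,.18,56.6),(.577,.2201,.13,56.6))
E
```

```text
time: 48.2
tool_pos: [0.3918, 0.3667, 0.0616]
tool_rot: [0.001, 0.88, 0.474, 0.002]
contact_force: [-1.5, -0.9, 4.2]
gripper_width: 0.594
time: 49.03
tool_pos: [0.3899, 0.3658, 0.1786]
tool_rot: [0.002, 0.88, 0.474, -0.001]
contact_force: [0.4, -0.4, -3.1]
gripper_width: 0.589
F [ 0.4 -0.4 -3.1]
t 49.0 w 0.59 j [ 35.  -6. 109.  -0.  78. -21.]
(0.577, 0.2201, 0.18, 56.6) lin [-1.9, 23.6, -0.1] rot [0.1, 0.2, 0.0]
(0.577, 0.2201, 0.13, 56.6) lin [-1.9, 23.6, 4.9] rot [0.1, 0.2, 0.0]
```

```bash
python3 -m pendant '{"linear":[[-0.4,4,0],[-0.8,8,0],[-1.1,12,0],[-1.4,16,0],[-1.7,20,0],[-1.9,23.6,0],[-1.9,23.6,0],[-1.9,23.6,2],[-1.9,23.6,4],[-1.9,23.6,4]],"rotation":[[0,0,0],[0,0,0],[0,0,0],[0,0,0],[0,0,0],[0,0,0],[0,0,0],[0,0,0],[0,0,0],[0,0,0]],"grip":[1,1,1,1,1,1,1,1,1,1]}'
python3 -m pendant '{"linear":[[0,0,0],[0,0,0],[0,0,0],[0,0,0],[0,0,0],[0,0,0],[0,0,0],[0,0,0],[0,0,0],[0,0,0]],"rotation":[[0,0,0],[0,0,0],[0,0,0],[0,0,0],[0,0,0],[0,0,0],[0,0,0],[0,0,0],[0,0,0],[0,0,0]],"grip":[1,1,1,1,1,1,1,1,1,1]}'
python3 - <<'E'
from chk import *
pl((.577,.2201,.07,56.6))
E
```

```text
time: 49.87
tool_pos: [0.5729, 0.2193, 0.1329]
tool_rot: [-0.0, 0.88, 0.474, -0.006]
contact_force: [-0.7, -0.3, -3.4]
gripper_width: 0.587
time: 50.7
tool_pos: [0.5773, 0.2205, 0.1407]
tool_rot: [0.002, 0.88, 0.474, 0.0]
contact_force: [0.4, -0.2, -0.9]
gripper_width: 0.591
F [ 0.4 -0.2 -0.9]
t 50.7 w 0.59 j [ 14.   7.  99.  -0.  74. -43.]
(0.577, 0.2201, 0.07, 56.6) lin [-0.0, -0.0, 7.1] rot [0.2, 0.1, 0.0]
```

```bash
python3 -m pendant '{"linear":[[0,0,1.5],[0,0,2.5],[0,0,3.2],[0,0,3.9],[0,0,4.6],[0,0,5.3],[0,0,6],[0,0,6.6],[0,0,6.9],[0,0,6.9]],"rotation":[[0,0,0],[0,0,0],[0,0,0],[0,0,0],[0,0,0],[0,0,0],[0,0,0],[0,0,0],[0,0,0],[0,0,0]],"grip":[1,1,1,1,1,1,1,1,1,1]}'
python3 - <<'E'
from chk import *
pl((.577,.2201,.07,56.6))
E
```

```text
time: 51.53
tool_pos: [0.5777, 0.2204, 0.0719]
tool_rot: [0.002, 0.88, 0.474, 0.0]
contact_force: [0.9, 0.4, -3.2]
gripper_width: 0.59
F [ 0.9  0.4 -3.2]
t 51.5 w 0.59 j [ 14.  12. 101.  -0.  67. -42.]
(0.577, 0.2201, 0.07, 56.6) lin [-0.1, -0.0, 0.2] rot [0.2, 0.1, 0.0]
```

```bash
python3 -m pendant '{"linear":[[0,0,0.1],[0,0,0.1],[0,0,0.1],[0,0,0.1],[0,0,-2],[0,0,-6],[0,0,-9],[-3,-3,-11],[-6,-6,-12],[-6,-6,-12]],"rotation":[[0,0,0],[0,0,0],[0,0,0],[0,0,0],[0,0,0],[0,0,0],[0,0,0],[0,0,0],[0,0,0],[0,0,0]],"grip":[0.2,0.2,0.2,0.2,0.1,0,0,0,0,0]}'
python3 - <<'E'
from chk import *
pl((.48,-.15,.22,56.6),(.48,-.42,.2,56.6))
E
```

```text
time: 52.37
tool_pos: [0.4908, 0.2032, 0.1934]
tool_rot: [0.002, 0.88, 0.475, 0.0]
contact_force: [0.9, 0.1, -0.9]
gripper_width: 1.003
F [ 0.9  0.1 -0.9]
t 52.4 w 1.0 j [ 15.  -7. 108.  -0.  79. -42.]
(0.48, -0.15, 0.22, 56.6) lin [-30.1, 18.5, -2.6] rot [0.2, 0.0, 0.1]
(0.48, -0.42, 0.2, 56.6) lin [-52.7, 33.3, -0.5] rot [0.2, 0.0, 0.1]
```

```bash
python3 -m pendant '{"linear":[[-3,2,-2],[-6,4,-2.6],[-9.2,5.8,-2.6],[-12.4,7.7,-2.6],[-15.6,9.6,-2.6],[-18.8,11.5,-2.6],[-22,13.4,-2.6],[-25.2,15.5,-2.6],[-28.4,17.5,-2.6],[-31.6,19.6,-2.6]],"rotation":[[0,0,0],[0,0,0],[0,0,0],[0,0,0],[0,0,0],[0,0,0],[0,0,0],[0,0,0],[0,0,0],[0,0,0]],"grip":[0,0,0,0,0,0,0,0,0,0]}'
python3 -m pendant '{"linear":[[-3,2,0],[-6,4,0],[-9,6,0],[-12,8,0],[-15,10,0],[-18,12,0],[-21,13.5,1.5],[-21,13.5,1.5],[-21,13.5,1.5],[-21,13.5,1.5]],"rotation":[[0,0,0],[0,0,0],[0,0,0],[0,0,0],[0,0,0],[0,0,0],[0,0,0],[0,0,0],[0,0,0],[0,0,0]],"grip":[1,1,1,1,1,1,1,1,1,1]}'
python3 - <<'E'
from chk import *
snap('top','t7.png',(130,120,530,420),2); snap('side','s10.png',None,1.25)
for st,c_,r in find(cv2.imread('pics/raw_t7.png')):
  if  c_[0]<500 and c_[1]>150: print(st,c_.round(1),px2w('top',*c_,.08).round(3))
pl((.534,-.4385,.11,56.6),(.534,-.4385,.07,56.6),(.534,-.4385,.06,56.6))
E
```

```text
time: 53.2
tool_pos: [0.4837, -0.17, 0.2188]
tool_rot: [0.002, 0.88, 0.474, 0.0]
contact_force: [1.7, 0.8, -1.2]
gripper_width: 0.997
time: 54.03
tool_pos: [0.4813, -0.4175, 0.2039]
tool_rot: [0.001, 0.88, 0.474, 0.0]
contact_force: [-0.4, 0.1, -0.6]
gripper_width: -0.001
[433 169  14   9 120] [439.5 172.8] [ 0.706 -0.298  0.08 ]
[350 171  13   9 111] [355.8 174.9] [ 0.697 -0.075  0.08 ]
[378 170  13  10 117] [383.9 174.2] [ 0.7  -0.15  0.08]
[261 173  18  17 247] [269.9 180.9] [0.677 0.153 0.08 ]
[229 179  19  17 245] [238.2 186.7] [0.66  0.237 0.08 ]
[266 204  19  17 248] [275.3 211.8] [0.594 0.136 0.08 ]
[234 210  18  18 252] [242.6 218.2] [0.575 0.221 0.08 ]
[225 324  14  13 115] [231.8 329.9] [0.286 0.238 0.08 ]
F [ 0.2 -0.1 -0.1]
t 54.1 w 0.0 j [ -48.    6.   94.   -0.   80. -104.]
(0.534, -0.4385, 0.11, 56.6) lin [1.1, 5.5, 9.5] rot [0.2, 0.1, 0.1]
(0.534, -0.4385, 0.07, 56.6) lin [1.1, 5.5, 13.5] rot [0.2, 0.1, 0.1]
(0.534, -0.4385, 0.06, 56.6) lin [1.1, 5.5, 14.5] rot [0.2, 0.1, 0.1]
```

View pics/t7.png

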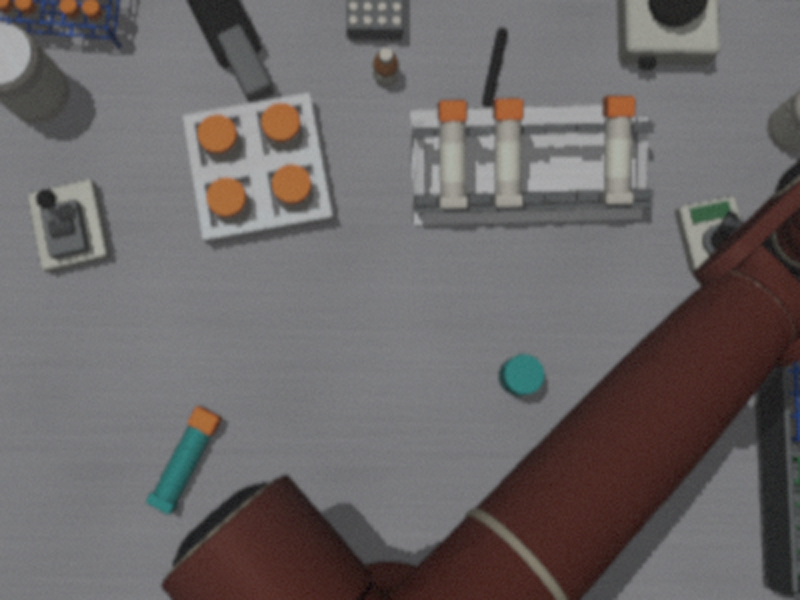

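View pics/s10.png

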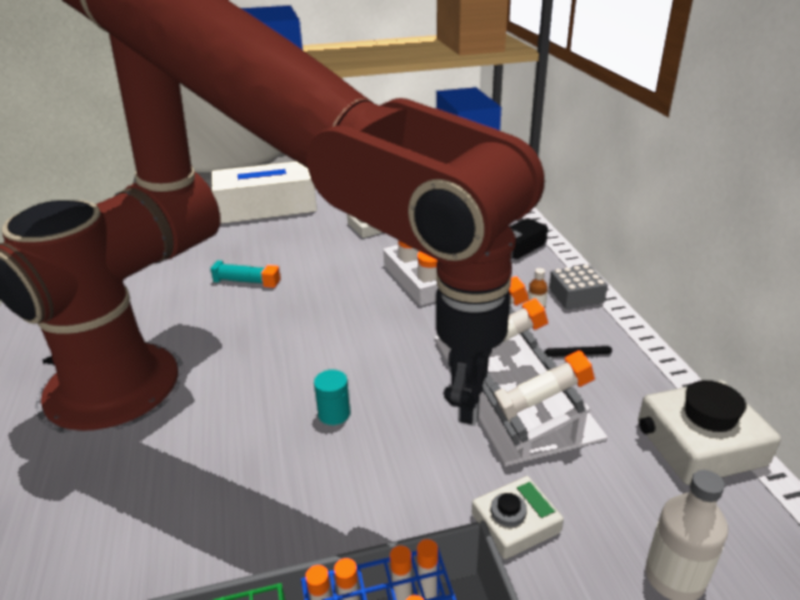

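Overhead view `t7`: four jars in the pockets at (217,133), (281,122), (227,197), (291,184). Three tubes lie in lanes, caps up, at (453,110), (508,110), (620,106). The switch ball at (46,199) leans away. Side view `s10` shows the same tubes lying on the slope, and the timer button at (508,503) is clear. Next is the timer.

```bash
python3 -m pendant '{"linear":[[0.5,2,2],[1.1,4,5],[1.1,5.5,8],[1.1,5.5,10.5],[1.1,5.5,11.5],[1.1,5.5,11.5],[1.1,5.5,11.5],[1.1,5.5,11.5],[1.1,5.5,11.5],[1.1,5.5,11.5]],"rotation":[[0,0,0],[0,0,0],[0,0,0],[0,0,0],[0,0,0],[0,0,0],[0,0,0],[0,0,0],[0,0,0],[0,0,0]],"grip":[1,1,1,1,1,1,1,1,1,1]}'
python3 - <<'E'
from chk import *
pl((.534,-.4385,.068,56.6),(.534,-.4385,.062,56.6))
snap('side','s11.png',(350,330,480,450),5)
E
```

```text
time: 54.97
tool_pos: [0.5343, -0.44, 0.0921]
tool_rot: [0.003, 0.88, 0.474, 0.001]
contact_force: [0.4, -0.3, -0.3]
gripper_width: 0.0
F [ 0.4 -0.3 -0.3]
t 55.0 w 0.0 j [ -46.   19.   90.   -0.   70. -102.]
(0.534, -0.4385, 0.068, 56.6) lin [0.1, -0.1, 2.4] rot [0.4, 0.1, 0.0]
(0.534, -0.4385, 0.062, 56.6) lin [0.1, -0.1, 3.0] rot [0.4, 0.1, 0.0]
```

View pics/s11.png

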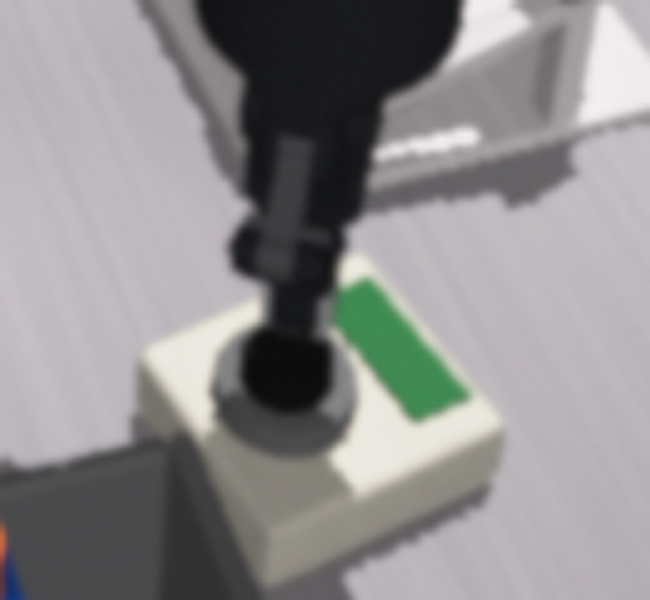

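The closed fingertips are centred over the button at about (287,370).

```bash
python3 -m pendant '{"linear":[[0.1,-0.1,1],[0.1,-0.1,1.8],[0.1,-0.1,2.3],[0.1,-0.1,2.6],[0.1,-0.1,2.8],[0.1,-0.1,3],[0.1,-0.1,3.1],[0.1,-0.1,3.2],[0.1,-0.1,3.2],[0.1,-0.1,3.2]],"rotation":[[0,0,0],[0,0,0],[0,0,0],[0,0,0],[0,0,0],[0,0,0],[0,0,0],[0,0,0],[0,0,0],[0,0,0]],"grip":[1,1,1,1,1,1,1,1,1,1]}'
```

```text
time: 55.85
tool_pos: [0.5338, -0.4383, 0.0673]
tool_rot: [0.001, 0.88, 0.475, -0.001]
contact_force: [-18.6, 16.6, 45.4]
gripper_width: 0.002
```

```bash
for i in 1 ; do python3 -m pendant '{"linear":[[0,0,-0.1],[0,0,-0.2],[0,0,-0.3],[0,0,-0.3],[0,0,-0.3],[0,0,-0.3],[0,0,-0.3],[0,0,-0.3],[0,0,-0.3],[0,0,-0.3]],"rotation":[[0,0,0],[0,0,0],[0,0,0],[0,0,0],[0,0,0],[0,0,0],[0,0,0],[0,0,0],[0,0,0],[0,0,0]],"grip":[1,1,1,1,1,1,1,1,1,1]}'; done
python3 -m pendant '{"linear":[[0,0,-0.1],[0,0,-0.2],[0,0,-0.2],[0,0,-0.2],[0,0,-0.2],[0,0,-0.2],[0,0,-0.2],[0,0,-0.2],[0,0,-0.2],[0,0,-0.2]],"rotation":[[0,0,0],[0,0,0],[0,0,0],[0,0,0],[0,0,0],[0,0,0],[0,0,0],[0,0,0],[0,0,0],[0,0,0]],"grip":[1,1,1,1,1,1,1,1,1,1]}'
python3 -m pendant '{"linear":[[0,0,-0.1],[0,0,-0.2],[0,0,-0.2],[0,0,-0.2],[0,0,-0.2],[0,0,-0.2],[0,0,-0.2],[0,0,-0.2],[0,0,-0.2],[0,0,-0.2]],"rotation":[[0,0,0],[0,0,0],[0,0,0],[0,0,0],[0,0,0],[0,0,0],[0,0,0],[0,0,0],[0,0,0],[0,0,0]],"grip":[1,1,1,1,1,1,1,1,1,1]}'
```

```text
time: 56.68
tool_pos: [0.5337, -0.4382, 0.0675]
tool_rot: [0.001, 0.88, 0.475, -0.0]
contact_force: [-12.6, 11.9, 33.6]
gripper_width: 0.002
time: 57.52
tool_pos: [0.5336, -0.4382, 0.0677]
tool_rot: [0.001, 0.88, 0.474, -0.0]
contact_force: [-9.7, 8.3, 24.7]
gripper_width: -0.003
time: 58.35
tool_pos: [0.5335, -0.4381, 0.0678]
tool_rot: [0.001, 0.88, 0.474, -0.0]
contact_force: [-5.7, 6.1, 17.7]
gripper_width: -0.0
```

```bash
for k in 1; do python3 -m pendant '{"linear":[[0,0,-0.1],[0,0,-0.2],[0,0,-0.3],[0,0,-0.3],[0,0,-0.3],[0,0,-0.3],[0,0,-0.3],[0,0,-0.3],[0,0,-0.3],[0,0,-0.3]],"rotation":[[0,0,0],[0,0,0],[0,0,0],[0,0,0],[0,0,0],[0,0,0],[0,0,0],[0,0,0],[0,0,0],[0,0,0]],"grip":[1,1,1,1,1,1,1,1,1,1]}'; done
python3 -m pendant '{"linear":[[0,0,-0.1],[0,0,-0.2],[0,0,-0.2],[0,0,-0.2],[0,0,-0.2],[0,0,-0.2],[0,0,-0.2],[0,0,-0.2],[0,0,-0.2],[0,0,-0.2]],"rotation":[[0,0,0],[0,0,0],[0,0,0],[0,0,0],[0,0,0],[0,0,0],[0,0,0],[0,0,0],[0,0,0],[0,0,0]],"grip":[1,1,1,1,1,1,1,1,1,1]}'
python3 -m pendant '{"linear":[[0,0,-0.1],[0,0,-0.2],[0,0,-0.2],[0,0,-0.2],[0,0,-0.2],[0,0,-0.2],[0,0,-0.2],[0,0,-0.2],[0,0,-0.2],[0,0,-0.2]],"rotation":[[0,0,0],[0,0,0],[0,0,0],[0,0,0],[0,0,0],[0,0,0],[0,0,0],[0,0,0],[0,0,0],[0,0,0]],"grip":[1,1,1,1,1,1,1,1,1,1]}'
python3 -m pendant '{"linear":[[0,0,-0.1],[0,0,-0.3],[0,0,-0.3],[0,0,-0.3],[0,0,-0.3],[0,0,-0.3],[0,0,-0.3],[0,0,-0.3],[0,0,-0.3],[0,0,-0.3]],"rotation":[[0,0,0],[0,0,0],[0,0,0],[0,0,0],[0,0,0],[0,0,0],[0,0,0],[0,0,0],[0,0,0],[0,0,0]],"grip":[1,1,1,1,1,1,1,1,1,1]}'
```

```text
time: 59.18
tool_pos: [0.5335, -0.438, 0.0681]
tool_rot: [0.002, 0.88, 0.474, 0.0]
contact_force: [-0.6, 1.9, 7.0]
gripper_width: 0.002
time: 60.02
tool_pos: [0.5334, -0.438, 0.0696]
tool_rot: [0.002, 0.88, 0.474, 0.0]
contact_force: [1.2, -1.3, 4.1]
gripper_width: -0.002
time: 60.85
tool_pos: [0.5332, -0.4378, 0.0714]
tool_rot: [0.002, 0.88, 0.474, 0.0]
contact_force: [2.6, -2.1, 2.7]
gripper_width: 0.0
time: 61.68
tool_pos: [0.5332, -0.4377, 0.0741]
tool_rot: [0.002, 0.88, 0.474, 0.0]
contact_force: [1.4, 1.2, 0.5]
gripper_width: 0.0
```

The force curve shows the button's 6 mm stroke: 45 N on the hard stop, about 5 N as the spring took over at z 0.068, and 0 N at 0.074. So it was fully pressed and released. Now I'll withdraw and do a last numeric check.

```bash
python3 -m pendant '{"linear":[[0,0,-2],[0,0,-5],[0,0,-9],[0,0,-12],[0,-3,-13],[0,-5,-13],[0,-5,-13],[0,-5,-13],[0,-5,-13],[0,-5,-13]],"rotation":[[0,0,0],[0,0,0],[0,0,0],[0,0,0],[0,0,0],[0,0,0],[0,0,0],[0,0,0],[0,0,0],[0,0,0]],"grip":[1,1,1,1,1,1,1,1,1,1]}'
python3 - <<'E'
from chk import *
snap('top','t8.png',(130,120,530,420),2)
for st,c_,r in find(cv2.imread('pics/raw_t8.png')):
  if  c_[0]<500 and c_[1]>150: print(c_.round(1),px2w('top',*c_,.08).round(3))
E
```

```text
time: 62.52
tool_pos: [0.4916, -0.4101, 0.2036]
tool_rot: [0.001, 0.88, 0.474, 0.0]
contact_force: [1.1, -1.0, -0.0]
gripper_width: 0.001
[439.7 172.9] [ 0.706 -0.298  0.08 ]
[355.8 174.9] [ 0.697 -0.075  0.08 ]
[383.9 174.2] [ 0.7  -0.15  0.08]
[269.9 180.9] [0.677 0.153 0.08 ]
[238.2 186.8] [0.66  0.236 0.08 ]
[275.4 211.8] [0.594 0.136 0.08 ]
[242.6 218.2] [0.575 0.221 0.08 ]
[231.9 329.9] [0.286 0.237 0.08 ]
```

View pics/t8.png

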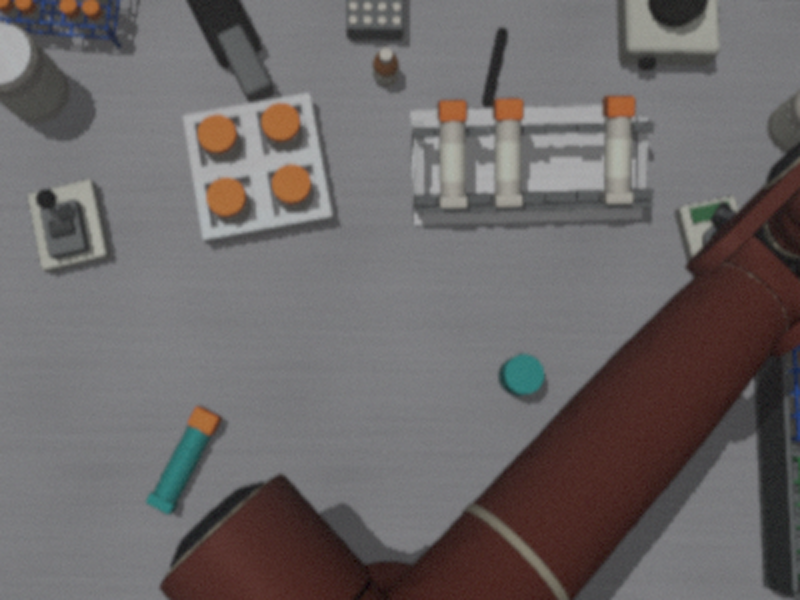

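The final view matches the earlier one. Jars are at (217,133), (281,122), (227,197), (291,184), tubes in three lanes, lever over at (46,199), and the dropper, pen and turquoise pieces have not moved. Handing in.

```bash
python3 -c "
from plant import manip; print(manip.job_done())"
```

```text
the job is handed in; nothing more can be done
None
```

I did the job in the order asked and handed it in at about 62 s; no verdict was reported.

- **Switch:** I pushed the lever over until it hit a hard stop at about 62 N. The side picture has the ball at the height and lean of fully on. The top view gave only about 43 mm of ball travel where 57 mm was expected. I took the hard stop and the final ball position as decisive.
- **Tubes:** Three were present and lie in lanes 0, 2 and 3, caps up the slope. Pushing each cap down the slope met firm resistance (about 6–8 N), so the feet are against the stop.
- **First tube:** Its foot caught on a tooth at about 6 N because I was 6 mm off to the side. I lifted it and corrected before laying it down.
- **Jars:** Four were present and stand one to a pocket. Their lids are within about 2 mm of the pocket centres at the expected height.
- **Timer:** I pressed the button to its hard stop (about 45 N, well over the 5 N needed). As I backed off, the force fell through the full 6 mm stroke to zero, so it was fully pressed and let go.
- **Last check:** The final overhead picture shows everything in place, the dropper, pen and turquoise look-alikes not moved, and the robot touching nothing.

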